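# Refit the cut-off box's cover and hold its reset down through the hole

### The arm

A 6-joint arm with a two-finger parallel gripper is mounted at the origin on a cart in front of the work surface, level with it; the furniture and walls round the work are solid. World frame = base frame: x ahead of the robot, y to its left, z up, the work surface at z = 0. Lengths are in m, angles in rad, forces in N, time in s.
With the tool pointing down it reaches from about 0.3 to 0.875 m from the base axis. Payload 4.2 kg.
Tool frame: the origin (TCP) lies midway between the tips of the shut fingers; the grasp point (between the pads) lies 19 mm behind it; z points along the fingers, y is the direction in which the jaws open and shut (so a half turn about z gives the same grasp; the last joint's range is limited). The gripper opens to 85 mm and grips with 20 to 120 N. Pads are 22 mm wide; open, the fingers measure 114 mm over their backs; the gripper's body (76 mm by 85 mm) begins 54 mm behind the grasp point. The pads swing forward as they close: fully open they stand 13 mm farther back than shut.
Start: joints at [-1.308, 0.32, 1.565, -0, 1.257, -0.02], TCP at [0.16, -0.552, 0.231] pointing down, gripper open.
Joint ranges: [-3.11, 3.11], [-0.84, 2.01], [0.21, 2.61], [-1.34, 4.49], [0.05, 2.63], [-2.56, 2.56]. Speed limits (rad/s): [2.57, 2.57, 3.14, 3.14, 3.14, 3.14].

### API

Orientations are given as [roll, pitch, yaw] about the fixed x, y, z axes, in that order (R = Rz(yaw) Ry(pitch) Rx(roll)).
In Python, from cell import ctrl gives the robot as it stands.
- The arm moves only by the shell command python3 -m inch 'ROWS'. ROWS is a JSON object of lists of equal length, an entry for each row: "gripper": the finger opening in cm, from 0 to 8.54; "travel": the shift along the tool's x, y, z in cm, a list of three; "angular": the turn, a rotation vector about the tool's x, y, z in degrees, a list of three. A call has 1 to 20 rows; each row shifts and turns the pose as measured when the row begins, along the tool's axes as they then stand; what a row does not reach is not made up. A row lasts 1/8 s, in which the tool goes at most 62.5 mm and 10.7 degrees, less where a joint would pass 70% of its speed; a pose out of reach is approached as far as the arm can. A call with a gripper value outside its range is refused whole. The fingers move at their own pace and stop on an object; the grip force is fixed at half the most. Time passes only in rows, so rows that do not move let the fingers close. It gives the time, the measured TCP pose, the force and the opening at its end, in the units of the state.
- ctrl.sense(): the state, without advancing time (a new reading comes with each control period).
- ctrl.camera(name): name is "side" or "top"; returns a dict with "pixels" (480x640x3 uint8, red, green, blue), "vertical_fov" (degrees; the focal length in pixels is half the picture's height over the tangent of half this angle, whatever the lens; pixels are square), "cx", "cy" (the principal point, pixels), "rvec" (rotation vector, rad) and "tvec" (3), from world to camera coordinates, as OpenCV has them. Camera axes: x right, y down, z forward; pixel columns grow to the right and rows downward; lengths in m; the calibration is good to about 2 mm. A picture is of the moment at which its call begins. There is no depth.
- ctrl.finish_job(): hands the job in, once; it reports no verdict.
The state is a dict: "t": time; "joint_pos": joint angles; "qd": joint speeds; "joint_efforts": joint torques, N m; "ee_pos": TCP position; "eef_rot": TCP orientation; "wrist_force": force on the tool from outside, world axes, zero at the start; "ft_torque": the same for the moment, N m; "grip_width": finger opening in m.
Only numpy, scipy, OpenCV 4.12 (cv2) and the standard library are available. Lean on these libraries where they do the work, as an engineer would, in place of code of your own. Each camera call takes 0.05 s, during which the arm holds its last target.

### The job

The burner's gas cut-off box has tripped and its terminals are live, so first lay the loose cover strip back across the box's two end posts, flat and fully down between the bent-up tabs, with its round hole over the reset button, and let go of it. Only then take the reset pin (straight slim shank, plain round handle) out of the tool rack by its handle, reach its tip down through the hole in the cover and press the recessed button right down without forcing it, for at least two seconds; the job finishes while you are still holding the pin with the button held down. Leave the other two rack tools and the two small glass bottles and the glass vase near the work where they are.

Things in the scene. Friction and masses are not known exactly. Their poses are not given: they have to be found in the camera images.
- cutoff_box: Grey cast box fixed to the worktop, open on top: 176 mm long (its y), 54 wide (x), on a flange 196 x 78 x 5 mm. Origin at the centre of its underside, z up. A post at each end has a flat seat 56 mm above the worktop, 55 to 77.5 mm from the middle. The long walls between are only 51 mm high: finger room beside the cover's middle. Two pipes at the back (+x) reach 62 mm from the middle, 39 mm high.
- box_seat (a point): Place for the middle of the cover's underside: centre of the box, 56 mm up, axes as the box's. The seated cover's y points along the box's y, the same way. Steel tabs rise 8 mm from the seats, then flare outward (top about 16 mm above the seats): end tabs 155 mm apart along y; side tabs 48 mm apart along x, at 59 to 73 mm from the middle along y.
- reset_button (a joint): Travel of the reset button in m: 0 up, 0.006 fully down; it springs back. It begins to move at 2 N and is fully down at 5 N.
- button_top (a point): Centre of the button's top (moves with it): 16 mm round cap, 35 mm from the box's middle towards its +y end, 40 mm above the worktop when up, in a guard collar of 19 mm bore with its rim at 43 mm. With the cover seated it lies 28 mm below the cover's top face.
- cover: Loose cover strip, a bare aluminium folded channel 150 mm long (its y), 44 wide (x), 12 high, 0.1 to 0.2 kg, lying on the worktop flanges down. Origin at the centre of its underside, z up. One round 14 mm hole through its 3 mm top towards its +y end, six narrow vent slots at the other end. Grip it across the 44 mm width at its middle.
- cover_hole (a point): Centre of the round 14 mm hole at the cover's top face: 35 mm from the cover's middle towards its +y end, 12 mm above the underside.
- rack: Wooden tool rack fixed to the worktop: base 74 x 156 mm, board 12 mm thick, its top 90 mm above the worktop, three 13 mm holes in a row at -45, 0 and 45 mm along its y. Origin at the centre of its underside. A tool hangs in each hole by the shoulder of its handle; which tool hangs where varies.
- reset_pin: Loose reset pin hanging upright in the rack, 152 mm long, about 40 g: straight shank 7 mm thick with a round end (0 to 68 mm from the tip), brass ferrule 11 mm thick (68 to 82), plain round wooden handle 18 mm thick (82 to 152). Origin at the tip, z up along the pin. In the rack the tip is 8 mm above the worktop.
- pin_tip (a point): The pin's tip (its lowest point).
- pin_grip (a point): Middle of the pin's handle on its axis, 122 mm above the tip.
- reamer: Bystander in the rack: reamer with a dark cone for a shank and a swelling, pear-shaped wooden handle up to 22 mm thick. Origin at its tip.
- shaper: Bystander in the rack: flat brass blade and a short square wooden handle 16 mm thick. Origin at its tip.
- mini_2: Bystander: small glass vase 82 mm high standing on the worktop. Origin at its foot.
- mini_6: Bystander: small glass bottle 92 mm high standing on the worktop. Origin at its foot.
- mini_8: Bystander: small glass bottle 92 mm high standing on the worktop. Origin at its foot.
Mind the look-alikes: they are no part of the job. What is shaped like the reset_pin but green or orange is not meant.

How it is judged:
On the way, in this order (a step that is already met when the one before it is completed fails the run):
1. the cover lies seated on both end posts, hole over the button, and is let go (horizontal distance between cover and box_seat below 0.006 m and horizontal distance between cover_hole and button_top below 0.006 m and z of cover in the frame of box_seat between -0.0025 and 0.0025 m and angle between cover's own z axis and vertical below 0.04 rad and contact force between the fingers and cover below 0.1 N and linear speed of cover below 0.01 m/s), for 0.2 s.
2. the reset pin is held clear of the rack (contact force between the fingers and reset_pin above 2 N and height (world z) of pin_tip above 0.07 m and contact force between reset_pin and rack below 0.1 N), for 0.1 s.
3. the pin, through the cover's hole, holds the button down for two seconds (horizontal distance between cover and box_seat below 0.006 m and horizontal distance between cover_hole and button_top below 0.006 m and z of cover in the frame of box_seat between -0.0025 and 0.0025 m and angle between cover's own z axis and vertical below 0.04 rad and value of joint reset_button above 0.0045 m and contact force between reset_pin and cutoff_box above 1 N and contact force between the fingers and reset_pin above 2 N and horizontal distance between pin_tip and button_top below 0.01 m and contact force between reset_pin and rack below 0.1 N and angle between reset_pin's own z axis and vertical below 0.2 rad), for 2 s.
At the end, for the whole second after the job is handed in: Cover flat on both seats (0.04 rad, 2.5 mm), its middle within 6 mm of its place and hole within 6 mm of the button axis, untouched by the fingers; pin held in the fingers, clear of the rack, upright within 0.2 rad, tip within 10 mm of the button axis, pushing over 1 N, button down over 4.5 mm (all of step 3 and contact force between the fingers and cover below 0.1 N); the arm keeps its last pose, push and grip.
It fails at once if the button is pressed (over 2 mm) while the cover is not in place (value of joint reset_button above 0.002 m and not (horizontal distance between cover and box_seat below 0.006 m and horizontal distance between cover_hole and button_top below 0.006 m and z of cover in the frame of box_seat below 0.006 m)).
It fails at once if the pin is forced against the box (over 40 N) (contact force between reset_pin and cutoff_box above 40 N).
It fails at once if another rack tool or a glass piece is moved by more than 25 mm or tipped (distance of any of reamer, shaper, mini_2, mini_6, mini_8 from where it was at the start of the episode above 0.025 m or angle between any of reamer, shaper, mini_2, mini_6, mini_8's own z axis and vertical above 0.4 rad).
It also fails if it takes over 64 s, if anything falls off the work surface, if the arm or the gripper's body presses on something with over 40 N, if the wrist force passes 120 N, or if a joint passes its speed limit or range.

## Working session

There is one attempt and no reset: what is moved stays moved. The work goes in short steps, Python scripts to look and compute and a shell command to move; the robot and the scene stay as the last step left them, time stands still between calls to the robot, and variables do not carry over. Pictures are saved under pics/ and viewed, and the job is handed in when it is done.

```bash
ls; mkdir -p pics; python3 - <<'E'
from cell import ctrl
import cv2,json
s=ctrl.sense();print(s)
for n in("side","top"):
    c=ctrl.camera(n)
    cv2.imwrite(f"pics/{n}0.png",c["pixels"][:,:,::-1])
    print(n,{k:v for k,v in c.items() if k!="pixels"})
E
```

```text
pics
{'t': 0.0, 'joint_pos': array([-1.30803651e+00,  3.20280651e-01,  1.56568134e+00,  4.93253233e-06,
        1.25738010e+00, -2.00201783e-02]), 'qd': array([-0.00116551, -0.00160936, -0.00065378, -0.00164846, -0.00155095,
       -0.00018714]), 'joint_efforts': array([-2.73245951e-04, -4.15527534e+01, -2.34159797e+01, -3.06556431e-04,
        8.00885959e-03, -3.19985723e-06]), 'ee_pos': array([ 0.16030795, -0.55170755,  0.23048781]), 'eef_rot': array([-3.13984366e+00, -3.97103945e-05,  2.82778431e-01]), 'wrist_force': array([ 0.09942012, -0.43404009,  0.30029935]), 'ft_torque': array([-0.01792466,  0.01200575, -0.02774017]), 'grip_width': 0.08545299137458004}
side {'vertical_fov': 48.04391705925055, 'cx': 327.37486263770546, 'cy': 242.33889501056743, 'rvec': array([ 0.164082  , -2.80942007,  1.28025439]), 'tvec': array([0.49790763, 0.15881314, 1.18887715])}
top {'vertical_fov': 48.2491624469849, 'cx': 325.0543308412845, 'cy': 239.92137793747114, 'rvec': array([ 2.10844807, -2.16968817,  0.17658263]), 'tvec': array([-0.0228361 ,  0.55323432,  1.13226978])}
```

View pics/side0.png

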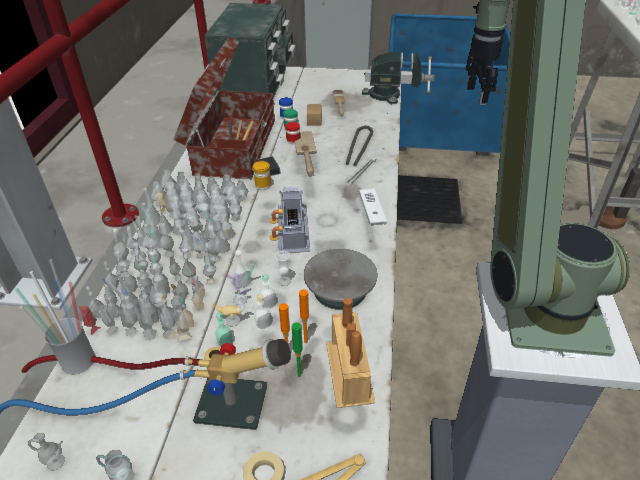

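View pics/top0.png

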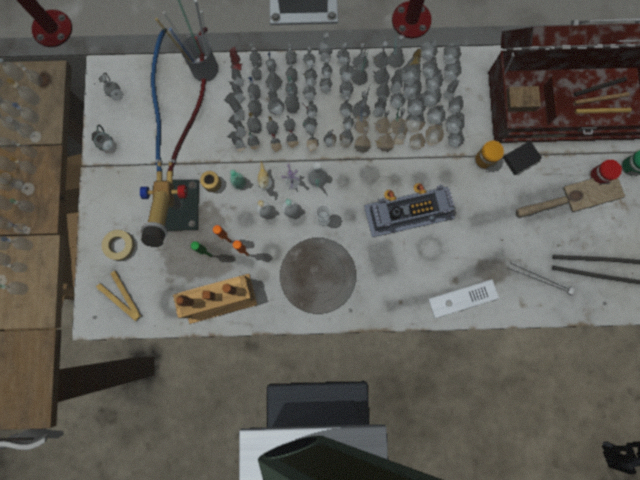

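The side view shows the box near (292,220), the cover near (372,205) and the rack near (350,360). The top view shows the box at (412,208), the cover at (464,298) and the rack at (217,298). Next I'll write a helper and enlarge crops.

```bash
cat > h.py <<'E'
import numpy as np,cv2
from cell import ctrl
def cam(n):
    c=ctrl.camera(n);f=240/np.tan(np.radians(c["vertical_fov"])/2)
    c["K"]=np.array([[f,0,c["cx"]],[0,f,c["cy"]],[0,0,1.]]);c["R"]=cv2.Rodrigues(c["rvec"])[0]
    c["P"]=c["K"]@np.c_[c["R"],c["tvec"]];c["C"]=-c["R"].T@c["tvec"];c["img"]=c["pixels"][:,:,::-1].copy();return c
def onz(c,uv,z):
    uv=np.atleast_2d(np.array(uv,float));d=(np.linalg.inv(c["K"])@np.c_[uv,np.ones(len(uv))].T).T@c["R"]
    return c["C"]+d*((z-c["C"][2])/d[:,2])[:,None]
def proj(c,p):
    q=np.atleast_2d(p)@c["P"][:,:3].T+c["P"][:,3];return q[:,:2]/q[:,2:]
def tri(a,ua,b,ub):
    X=cv2.triangulatePoints(a["P"],b["P"],np.array(ua,float).reshape(2,1),np.array(ub,float).reshape(2,1))
    X=(X[:3]/X[3]).ravel();return X,proj(a,X)-ua,proj(b,X)-ub
def crop(c,x,y,w,h,k,name):
    im=cv2.resize(c["img"][y:y+h,x:x+w],None,fx=k,fy=k,interpolation=cv2.INTER_CUBIC);cv2.imwrite("pics/"+name,im)
E
python3 - <<'E'
from h import *
a=cam("top");b=cam("side")
print(a["C"],b["C"])
crop(a,360,170,150,150,5,"t_box.png");crop(a,165,215,110,110,5,"t_rack.png")
crop(b,260,170,140,90,5,"s_box.png");crop(b,270,280,120,135,4,"s_rack.png")
E
```

```text
[ 0.36386327 -0.03150292  1.20633149] [0.40045323 0.84577588 0.90047925]
```

View pics/t_box.png

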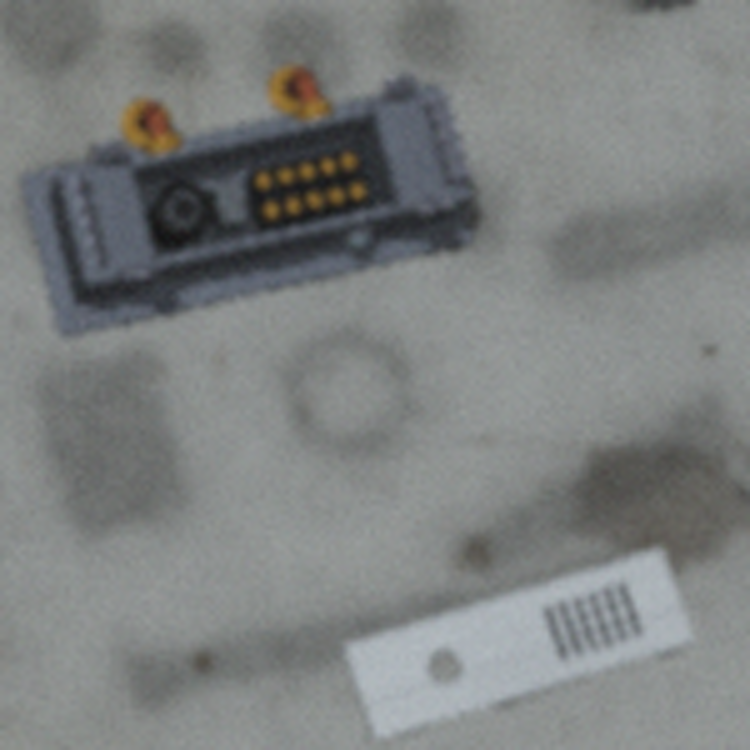

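View pics/t_rack.png

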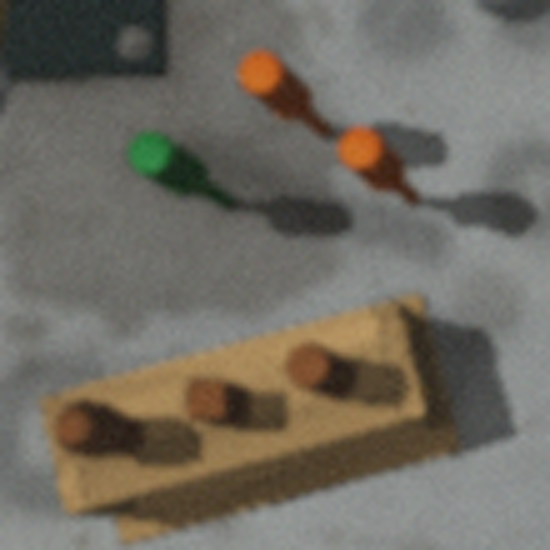

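View pics/s_box.png

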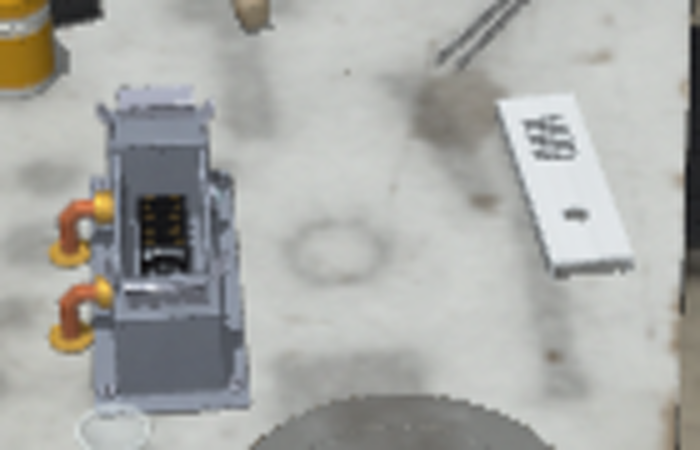

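View pics/s_rack.png

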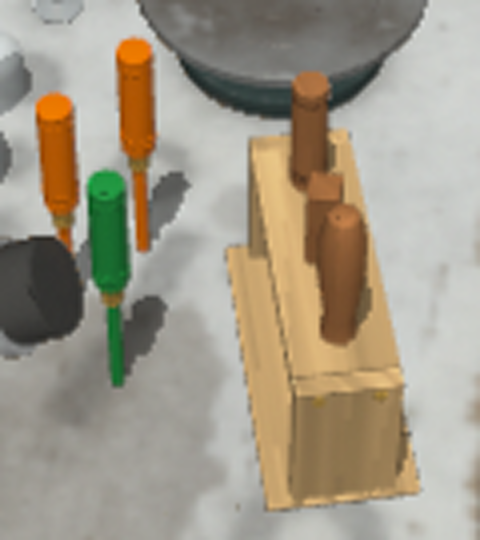

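Rack tools in the side crop, nearest first: the pear-shaped handle is the reamer (side pixel ~355,348), the short square one is the shaper (351,332), and the plain tall cylinder at the far end is the reset pin (347,313; top 227,289). The green and orange ones off the rack are decoys. The box's button end and the cover's hole end both point to world +y (left in the top view). Now I'll measure.

```bash
cat > m1.py <<'E'
from h import *
a=cam("top");b=cam("side")
def mask_in(c,x,y,w,h,f):
    im=c["img"][y:y+h,x:x+w].astype(int);m=f(im).astype(np.uint8)*255
    cs,_=cv2.findContours(m,cv2.RETR_CCOMP,cv2.CHAIN_APPROX_NONE);k=max(cs,key=cv2.contourArea)
    return m,k+np.array([x,y])
def white(t): return lambda im:(im.min(2)>t)
for c,(x,y,w,h),n,t in((a,(415,265,95,65),"top",195),(b,(350,180,45,50),"side",222)):
    im=c["img"][y:y+h,x:x+w];print(n,"grey pct",np.percentile(im.min(2),[10,50,75,85,90,95]))
    m,k=mask_in(c,x,y,w,h,white(t));cv2.imwrite(f"pics/m_{n}.png",cv2.resize(m,None,fx=6,fy=6,interpolation=0))
    print(n,cv2.contourArea(k),cv2.minAreaRect(k))
E
python3 m1.py
```

```text
top grey pct [105. 141. 146. 160. 169. 172.]Traceback (most recent call last):
  File "m1.py", line 10, in <module>
    m,k=mask_in(c,x,y,w,h,white(t));cv2.imwrite(f"pics/m_{n}.png",cv2.resize(m,None,fx=6,fy=6,interpolation=0))
        ~~~~~~~^^^^^^^^^^^^^^^^^^^^
  File "m1.py", line 5, in mask_in
    cs,_=cv2.findContours(m,cv2.RETR_CCOMP,cv2.CHAIN_APPROX_NONE);k=max(cs,key=cv2.contourArea)
                                                                    ~~~^^^^^^^^^^^^^^^^^^^^^^^^
ValueError: max() iterable argument is empty
```

```bash
sed -i 's/"top",195/"top",155/; s/"side",222/"side",225/' m1.py
cat >> m1.py <<'E'
    if n=="top":
        r=cv2.boxPoints(cv2.minAreaRect(k)); p=onz(c,r,0.012);print(p,np.linalg.norm(np.diff(p[[0,1,2]],axis=0),axis=1))
E
python3 m1.py; python3 -c "
import cv2,numpy as np
a=cv2.imread('pics/m_top.png');b=cv2.imread('pics/m_side.png');a=cv2.resize(a,(500,340));b=cv2.resize(b,(290,340));cv2.imwrite('pics/mm.png',np.hstack([a,b]))"
```

```text
top grey pct [105. 141. 146. 161. 169. 172.]
top 1169.0 ((463.6513366699219, 298.4919128417969), (19.703750610351562, 66.38987731933594), 72.89727020263672)
[[ 0.41869107 -0.26566174  0.012     ]
 [ 0.45795167 -0.40988283  0.012     ]
 [ 0.41580994 -0.4194475   0.012     ]
 [ 0.37701864 -0.27597132  0.012     ]] [0.14946945 0.04321352]
side grey pct [136. 198. 203. 221. 223. 224.]
side 1.5 ((375.8500061035156, 218.05001831054688), (4.427187919616699, 0.9486832022666931), 71.56504821777344)
```

View pics/mm.png

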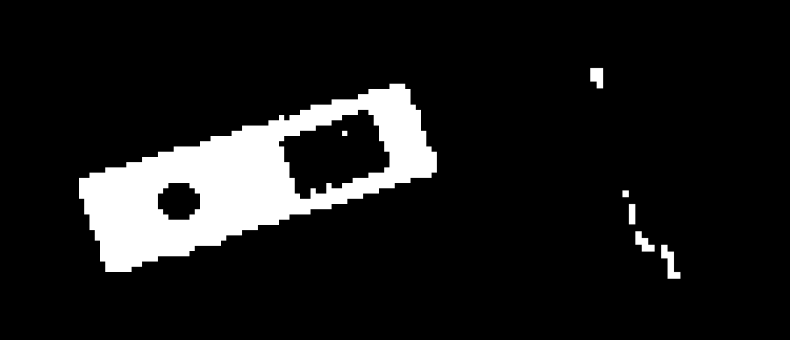

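```bash
cat > m2.py <<'E'
from h import *
a=cam("top");b=cam("side")
def holes(c,x,y,w,h,t,amin):
    im=c["img"][y:y+h,x:x+w];m=(im.min(2)>t).astype(np.uint8)
    m=cv2.medianBlur(m,3) if 0 else m
    cs,hi=cv2.findContours(m,cv2.RETR_CCOMP,cv2.CHAIN_APPROX_NONE)
    i=max(range(len(cs)),key=lambda i:cv2.contourArea(cs[i]));out=cs[i]+[x,y]
    ins=[cs[j]+[x,y] for j in range(len(cs)) if hi[0][j][3]==i and cv2.contourArea(cs[j])>amin]
    return out,[(cv2.contourArea(q),(lambda M:(M["m10"]/M["m00"],M["m01"]/M["m00"]))(cv2.moments(q))) for q in ins]
oa,ha=holes(a,415,265,95,65,155,3);ob,hb=holes(b,350,180,45,50,211,1)
print(ha,hb)
ra=cv2.boxPoints(cv2.minAreaRect(oa));p=onz(a,ra,.012);c=p.mean(0)
ia=max(ha,key=lambda q:-q[1][0])[1];ib=max(hb,key=lambda q:q[1][1])[1]
print("cover ctr",c,"hole z12",onz(a,ia,.012),onz(b,ib,.012),"tri",tri(a,ia,b,ib))
d=p[0]-p[1];print("yaw of y-axis minus 90:",np.degrees(np.arctan2(d[1],d[0]))-90)
rb=cv2.boxPoints(cv2.minAreaRect(ob)); ap=cv2.approxPolyDP(cv2.convexHull(ob),3,True)[:,0]; print("side corners",ap, onz(b,ap,.012))
crop(b,350,180,45,50,10,"s_cov.png")
crop(b,265,180,55,75,8,"s_bx.png");crop(a,360,180,100,62,8,"t_bx.png")
E
python3 m2.py
```

```text
[(53.0, (448.57547169811323, 302.9811320754717)), (243.0, (478.08093278463645, 293.91495198902606))] [(25.0, (374.58, 212.34)), (93.5, (369.5704099821746, 197.12477718360068))]
cover ctr [ 0.41743737 -0.34238733  0.012     ] hole z12 [[ 0.40832114 -0.30843345  0.012     ]] [[ 0.40967493 -0.30587512  0.012     ]] tri (array([ 0.40905846, -0.30905254,  0.00950414]), array([[-0.00090791, -0.29226755]]), array([[0.23756345, 0.02994482]]))
yaw of y-axis minus 90: 15.22833852855915
side corners [[360 190]
 [374 189]
 [385 220]
 [370 221]] [[ 0.45595848 -0.40421098  0.012     ]
 [ 0.41684613 -0.4136471   0.012     ]
 [ 0.38065941 -0.27607949  0.012     ]
 [ 0.419752   -0.26729474  0.012     ]]
```

```bash
echo
```

```text
(no output)
```

View pics/s_bx.png

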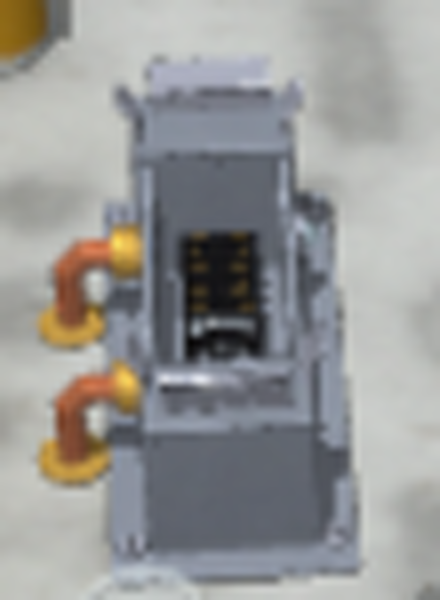

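View pics/t_bx.png

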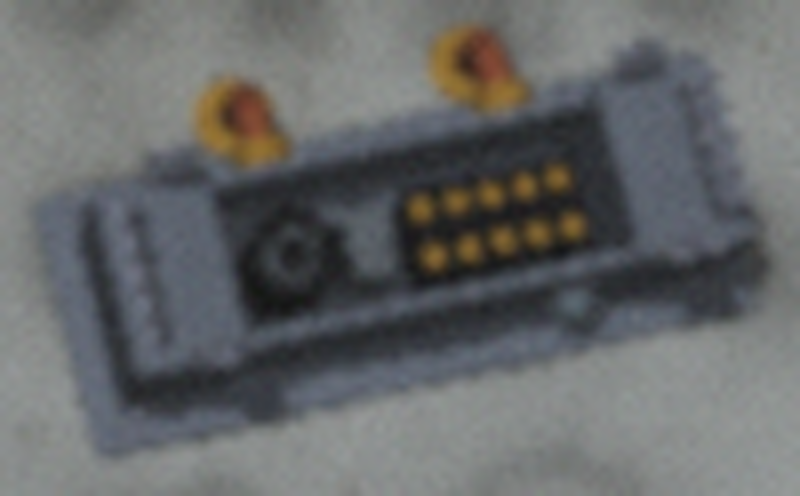

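Cover measured: centre (0.417,-0.342), yaw about 15.2°, size 149×43 mm, and the hole is 35 mm from the middle at z≈10–12 mm. That matches the text. I'll average a few frames to locate the box more sharply.

```bash
cat > avg.py <<'E'
from h import *
import pickle
o={}
for n in("top","side"):
    cs=[cam(n) for _ in range(8)];c=cs[0];c["img"]=np.mean([q["img"].astype(float) for q in cs],0).clip(0,255).astype(np.uint8);o[n]=c
pickle.dump(o,open("avg.pkl","wb"))
for n,(x,y,w,h) in dict(top=(360,180,100,62),side=(265,180,55,75)).items():
    k=8;im=cv2.resize(o[n]["img"][y:y+h,x:x+w],None,fx=k,fy=k,interpolation=cv2.INTER_CUBIC)
    im=cv2.convertScaleAbs(im,alpha=1.4)
    for i in range(0,w,10):cv2.putText(im,str(x+i),(i*k,8),0,.3,(0,0,255));cv2.line(im,(i*k,0),(i*k,h*k),(0,0,200),1) if i%10==0 else 0
    for i in range(0,h,10):cv2.putText(im,str(y+i),(0,i*k+8),0,.3,(0,0,255));cv2.line(im,(0,i*k),(w*k,i*k),(0,0,200),1)
    cv2.imwrite(f"pics/avg_{n}.png",im)
E
python3 avg.py
```

```text
(no output)
```

View pics/avg_top.png

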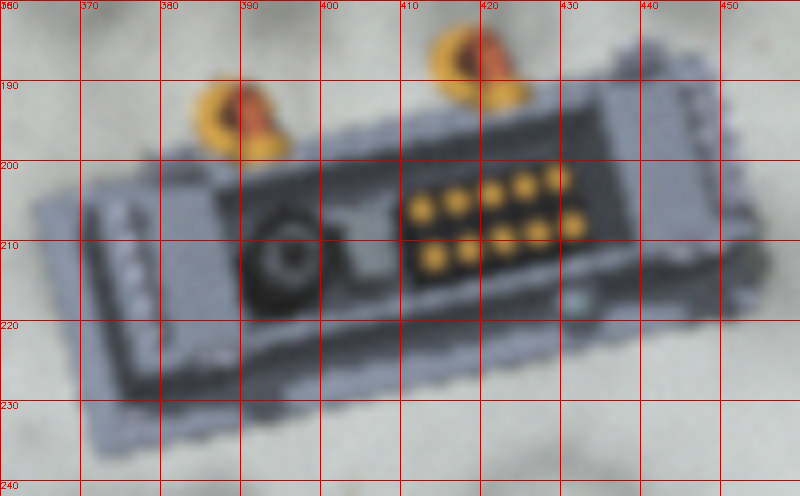

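View pics/avg_side.png

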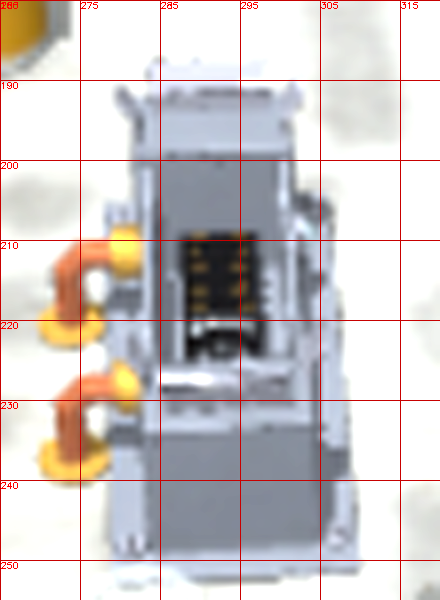

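```bash
cat > m3.py <<'E'
from h import *
import pickle
o=pickle.load(open("avg.pkl","rb"));a,b=o["top"],o["side"]
def dirn(p,q):d=q-p;return np.degrees(np.arctan2(d[1],d[0])),np.linalg.norm(d)
F=onz(a,[[364.7,205],[372.8,237.5]],.004);m=F.mean(0);print("flange end mid",m,dirn(F[1],F[0]))
Fl=onz(a,[[372.8,237.5],[452,220]],.002);print("long front edge",dirn(Fl[1],Fl[0]))
L=onz(a,[[387,203.7],[390.7,221]],.056);R=onz(a,[[434.7,191],[439.3,210.8]],.056)
print("L",L.mean(0),dirn(*L),"R",R.mean(0),dirn(*R),"axis",dirn(R.mean(0),L.mean(0)),"ctr",(L.mean(0)+R.mean(0))/2)
B=onz(a,[396.3,211.5],.040)[0];print("button",B)
# contact rows (amber) symmetrical? flange side end corners
S=onz(b,[[278.5,251],[309.5,251.5]],.004);print("side flange end",S,S.mean(0),dirn(S[1],S[0]))
S2=onz(b,[[281.5,199.2],[300.8,198.7]],.056);print("side far seat inner edge",S2.mean(0),dirn(*S2))
S3=onz(b,[[283,233.8],[304.5,233.3]],.056);print("side near post outer edge(77.5/88)",S3.mean(0),dirn(*S3))
for yaw in (12,13,14):
    u=np.array([-np.sin(np.radians(yaw)),np.cos(np.radians(yaw))])
    print(yaw,"ctr from flange top",m[:2]-.098*u,"side",S.mean(0)[:2]-.098*u,"from button",B[:2]-.035*u)
E
python3 m3.py
```

```text
flange end mid [ 0.59951508 -0.13997134  0.004     ] (np.float64(11.392391544212158), np.float64(0.07770065683132168))
long front edge (np.float64(100.95265099742518), np.float64(0.18657330697652105))
L [ 0.60781356 -0.18021333  0.056     ] (np.float64(-170.87187052779962), np.float64(0.039458985841693404)) R [ 0.630543   -0.28741273  0.056     ] (np.float64(-170.71195576283156), np.float64(0.04550920051980819)) axis (np.float64(101.97110568296127), np.float64(0.10958256301130914)) ctr [ 0.61917828 -0.23381303  0.056     ]
button [ 0.61261332 -0.19895109  0.04      ]
side flange end [[ 0.63949758 -0.13161613  0.004     ]
 [ 0.56249205 -0.13869663  0.004     ]] [ 0.60099482 -0.13515638  0.004     ] (np.float64(5.253456860502916), np.float64(0.07733035506831838))
side far seat inner edge [ 0.63049372 -0.28101512  0.056     ] (np.float64(-170.88777737230095), np.float64(0.05079747037323359))
side near post outer edge(77.5/88) [ 0.60048088 -0.14191026  0.056     ] (np.float64(-171.29978861983304), np.float64(0.05233474547327973))
12 ctr from flange top [ 0.61989043 -0.23582981] side [ 0.62137016 -0.23101485] from button [ 0.61989023 -0.23318625]
13 ctr from flange top [ 0.62156029 -0.23545961] side [ 0.62304002 -0.23064465] from button [ 0.62048661 -0.23305404]
14 ctr from flange top [ 0.62322343 -0.23506032] side [ 0.62470316 -0.23024536] from button [ 0.62108059 -0.23291144]
```

```bash
cat > m4.py <<'E'
from h import *
import pickle
o=pickle.load(open("avg.pkl","rb"));a,b=o["top"],o["side"]
x,y,w,h=408,197,28,20;k=4
im=cv2.resize(a["img"][y:y+h,x:x+w],None,fx=k,fy=k,interpolation=cv2.INTER_CUBIC).astype(int)
m=((im[:,:,2]-im[:,:,0])>45).astype(np.uint8)
n,l,s,c=cv2.connectedComponentsWithStats(m);ok=s[1:,4]>15;c=c[1:][ok];p=(c+.5)/k-.5+[x,y];print(len(p))
W=onz(a,p,.036);r=np.argsort(p[:,1]+0.2*p[:,0]);
for g in(r[:len(r)//2],r[len(r)//2:]):
    q=W[g][:,:2];f=np.polyfit(q[:,1],q[:,0],1);print(len(g),"yaw",-np.degrees(np.arctan(f[0])),q.mean(0))
# edge lines by gradient: front flange edge, subpixel: threshold along columns
g=cv2.cvtColor(a["img"],cv2.COLOR_BGR2HSV)
pts=[]
for u in range(376,448):
    col=a["img"][205:250,u].astype(float);d=col[:,0]-col[:,2]  # blueness
    v=[i for i in range(len(d)-1) if d[i]>10>=d[i+1]]
    if v:i=v[-1];pts.append((u,205+i+(d[i]-10)/(d[i]-d[i+1])))
pts=np.array(pts,np.float32);ln=cv2.fitLine(pts,cv2.DIST_HUBER,0,.01,.01).ravel();
E=onz(a,[ln[2:]-30*ln[:2],ln[2:]+30*ln[:2]],.0);d=E[0]-E[1];print("front edge yaw",np.degrees(np.arctan2(d[1],d[0]))-90,E)
pts=[]
for v in range(208,234):
    row=a["img"][v,355:400].astype(float);d=row[:,0]-row[:,2]
    q=[i for i in range(len(d)-1) if d[i]<=10<d[i+1]]
    if q:i=q[0];pts.append((355+i+(10-d[i])/(d[i+1]-d[i]),v))
pts=np.array(pts,np.float32);ln2=cv2.fitLine(pts,cv2.DIST_HUBER,0,.01,.01).ravel()
E2=onz(a,[ln2[2:]-12*ln2[:2],ln2[2:]+12*ln2[:2]],0);d=E2[0]-E2[1];d*=np.sign(d[0]);print("left edge yaw",np.degrees(np.arctan2(d[1],d[0])),E2)
def hom(P,Q):return np.cross([*P[:2],1],[*Q[:2],1])
X=np.cross(hom(*E),hom(*E2));X=X[:2]/X[2];
for yaw in(11,11.5,12):
    t=np.radians(yaw);ux=np.array([np.cos(t),np.sin(t)]);uy=np.array([-ux[1],ux[0]]);print(yaw,"corner",X,"ctr",X+.039*ux-.098*uy)
E
python3 m4.py
```

```text
10
5 yaw 11.38182803724125 [ 0.62956652 -0.25524664]
5 yaw 11.11399027536696 [ 0.61599492 -0.25813378]
front edge yaw 11.357347691571675 [[ 0.57129667 -0.1835513   0.        ]
 [ 0.59855661 -0.31926691  0.        ]]
left edge yaw 11.147243006193499 [[ 0.62946658 -0.13196266  0.        ]
 [ 0.57462602 -0.14276892  0.        ]]
11 corner [ 0.56354372 -0.14495267] ctr [ 0.62052646 -0.23371058]
11.5 corner [ 0.56354372 -0.14495267] ctr [ 0.62129884 -0.23320994]
12 corner [ 0.56354372 -0.14495267] ctr [ 0.62206682 -0.23270258]
```

Box: yaw about 11.3°, centre near (0.620,-0.2335). The seat edges are 109.6 mm apart, against 110 expected. In relative terms the two cameras agree within about 2 mm. I'll turn the tool first: jaw axis to 15.2°, so tool yaw 105.2°, which is −89° about tool z.

```bash
cat >> h.py <<'E'
from scipy.spatial.transform import Rotation as Ro
def todo(p,yaw,quiet=0):
    s=ctrl.sense();R=Ro.from_euler("xyz",s["eef_rot"]);T=Ro.from_euler("xyz",[np.pi,0,np.radians(yaw)])
    print("t",round(s["t"],2),"pos",s["ee_pos"].round(4),"yaw",np.degrees(s["eef_rot"][2]).round(2),"F",s["wrist_force"].round(1),"w",round(s["grip_width"]*1000,1))
    print("travel cm now-axes",(R.inv().apply(np.array(p)-s["ee_pos"])*100).round(2),"in target axes",(T.inv().apply(np.array(p)-s["ee_pos"])*100).round(2),"ang deg",np.degrees((R.inv()*T).as_rotvec()).round(2))
E
python3 -m inch '{"gripper":[6,6,6,6,6,6,6,6,6],"travel":[[0,0,0],[0,0,0],[0,0,0],[0,0,0],[0,0,0],[0,0,0],[0,0,0],[0,0,0],[0,0,0]],"angular":[[0,0,-10],[0,0,-10],[0,0,-10],[0,0,-10],[0,0,-10],[0,0,-10],[0,0,-10],[0,0,-10],[0,0,-10]]}'
python3 -c "
from h import *
todo([.418,-.341,.15],105.2)"
```

```text
t: 2.42
ee_pos: [0.1604, -0.5522, 0.2313]
eef_rot: [3.142, 0.0, 1.906]
wrist_force: [0.8, -0.1, 0.6]
grip_width: 0.0599
t 2.42 pos [ 0.1604 -0.5522  0.2313] yaw 109.2 F [ 0.8 -0.1  0.6] w 59.9
travel cm now-axes [11.47 31.27  8.13] in target axes [13.62 30.39  8.13] ang deg [0. 0. 4.]
```

```bash
python3 -m inch '{"gripper":[6,6,6,6,6,6],"travel":[[2,5,1],[2.2,5,1.5],[2.2,5,1.5],[2.2,5,1.5],[2.2,5,1],[2.2,4.5,1]],"angular":[[0,0,4],[0,0,0],[0,0,0],[0,0,0],[0,0,0],[0,0,0]]}'
python3 -c "
from h import *
todo([.418,-.341,.10],105.2)"
```

```text
t: 3.18
ee_pos: [0.4148, -0.3458, 0.1551]
eef_rot: [3.14, 0.007, 1.828]
wrist_force: [-0.3, -0.5, 0.3]
grip_width: 0.0604
t 3.17 pos [ 0.4148 -0.3458  0.1551] yaw 104.71 F [-0.3 -0.5  0.3] w 60.4
travel cm now-axes [0.42 0.43 5.51] in target axes [0.38 0.44 5.51] ang deg [ 0.07  0.4  -0.49]
```

```bash
python3 -m inch '{"gripper":[5.4,5.4,5.4],"travel":[[0.4,0.4,3.5],[0,0,3],[0,0,0]],"angular":[[0,0,-0.5],[0,0,0],[0,0,0]]}'
python3 - <<'E'
from h import *
todo([.418,-.341,.04],105.2)
b=cam("side");crop(b,330,130,90,100,6,"s_g1.png");a=cam("top");crop(a,400,220,110,110,5,"t_g1.png")
E
```

```text
t: 3.55
ee_pos: [0.4214, -0.3382, 0.0886]
eef_rot: [3.139, 0.008, 1.844]
wrist_force: [-0.4, -0.2, -0.2]
grip_width: 0.0538
t 3.55 pos [ 0.4214 -0.3382  0.0886] yaw 105.63 F [-0.4 -0.2 -0.2] w 53.8
travel cm now-axes [-0.14 -0.42  4.86] in target axes [-0.18 -0.41  4.86] ang deg [0.13 0.43 0.43]
```

View pics/s_g1.png

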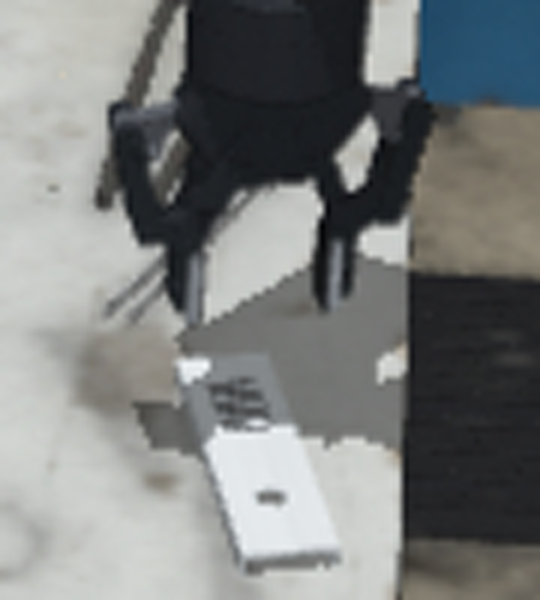

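View pics/t_g1.png

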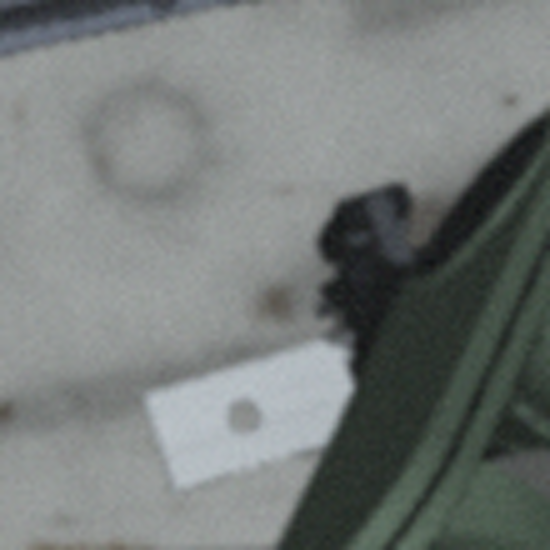

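```bash
python3 - <<'E'
from h import *
b=cam("side");s=ctrl.sense();R=Ro.from_euler("xyz",s["eef_rot"])
for z in(0,-.005,-.010):
    print(z,[proj(b,s["ee_pos"]+R.apply([0.011,q,z])).round(1).tolist() for q in(-.03,.03)],[proj(b,s["ee_pos"]+R.apply([0,q,z])).round(1).tolist() for q in(-.03,.03)])
E
```

```text
0 [[[384.0, 181.7]], [[361.6, 183.6]]] [[[383.0, 179.3]], [[360.8, 181.2]]]
-0.005 [[[384.1, 180.1]], [[361.7, 182.0]]] [[[383.1, 177.7]], [[360.9, 179.6]]]
-0.01 [[[384.2, 178.5]], [[361.8, 180.4]]] [[[383.3, 176.1]], [[360.9, 178.0]]]
```

```bash
python3 -m inch '{"gripper":[5.4,5.4,5.4,5.4],"travel":[[-0.1,-0.4,3],[0,0,2],[0,0,1],[0,0,0]],"angular":[[0,0,0.3],[0,0,0],[0,0,0],[0,0,0]]}'
python3 - <<'E'
from h import *
todo([.418,-.341,.004],105.2)
b=cam("side");crop(b,330,150,70,80,7,"s_g2.png")
E
```

```text
t: 4.2
ee_pos: [0.423, -0.3475, 0.0364]
eef_rot: [3.128, 0.024, 1.835]
wrist_force: [-0.8, 0.5, -0.7]
grip_width: 0.0542
t 4.2 pos [ 0.423  -0.3475  0.0364] yaw 105.11 F [-0.8  0.5 -0.7] w 54.2
travel cm now-axes [ 0.83 -0.35  3.22] in target axes [ 0.75 -0.31  3.24] ang deg [ 0.79  1.4  -0.08]
```

View pics/s_g2.png

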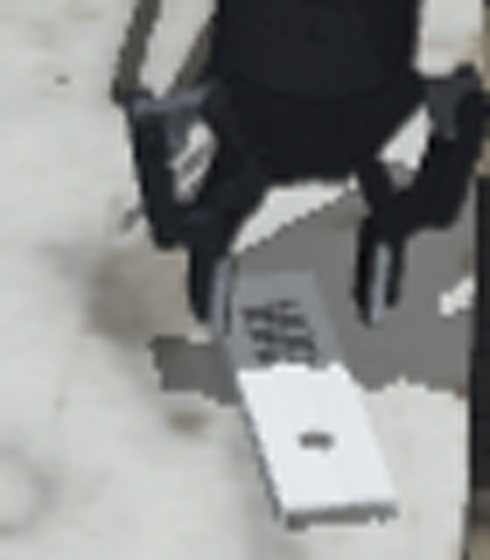

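```bash
python3 -m inch '{"gripper":[5.4,5.4],"travel":[[0.7,-0.3,0.5],[0,0,0]],"angular":[[0.8,1.4,0],[0,0,0]]}'
python3 - <<'E'
from h import *
todo([.418,-.341,.004],105.2)
E
```

```text
t: 4.5
ee_pos: [0.4191, -0.3421, 0.0329]
eef_rot: [3.14, 0.002, 1.835]
wrist_force: [0.0, -0.5, 0.3]
grip_width: 0.054
t 4.5 pos [ 0.4191 -0.3421  0.0329] yaw 105.12 F [ 0.  -0.5  0.3] w 54.0
travel cm now-axes [ 0.14 -0.08  2.89] in target axes [ 0.14 -0.08  2.89] ang deg [ 0.07  0.09 -0.08]
```

```bash
python3 -m inch '{"gripper":[5.4,5.4,5.4,5.4],"travel":[[0.1,-0.1,0.8],[0,0,0.8],[0,0,0.6],[0,0,0]],"angular":[[0,0,0],[0,0,0],[0,0,0],[0,0,0]]}'
python3 - <<'E'
from h import *
todo([.418,-.341,.004],105.2)
b=cam("side");crop(b,330,150,70,80,7,"s_g3.png")
E
```

```text
t: 5.0
ee_pos: [0.4178, -0.3413, 0.0094]
eef_rot: [3.141, 0.001, 1.835]
wrist_force: [0.8, 0.6, -0.7]
grip_width: 0.0543
t 5.0 pos [ 0.4178 -0.3413  0.0094] yaw 105.13 F [ 0.8  0.6 -0.7] w 54.3
travel cm now-axes [0.02 0.02 0.54] in target axes [0.02 0.02 0.54] ang deg [ 0.06  0.08 -0.07]
```

View pics/s_g3.png

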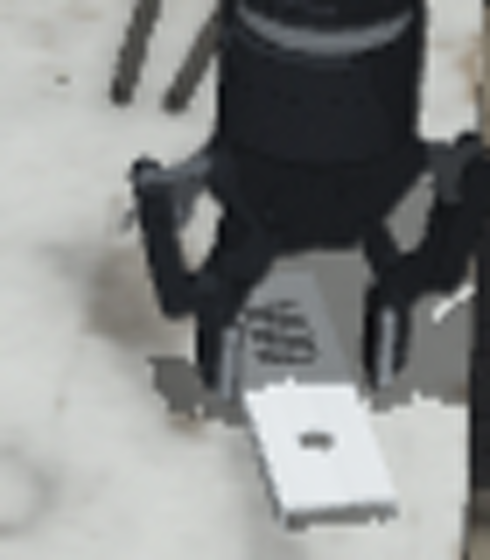

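The tips straddle the cover symmetrically. I'll go 6 mm lower and close.

```bash
python3 -m inch '{"gripper":[5.4,5.4],"travel":[[0,0,0.5],[0,0,0]],"angular":[[0,0,0],[0,0,0]]}'
python3 -m inch '{"gripper":[4,3,3,3],"travel":[[0,0,0],[0,0,0],[0,0,0],[0,0,0]],"angular":[[0,0,0],[0,0,0],[0,0,0],[0,0,0]]}'
python3 - <<'E'
from h import *
todo([.418,-.341,.05],105.2)
b=cam("side");crop(b,330,150,70,80,7,"s_g4.png")
E
```

```text
t: 5.3
ee_pos: [0.4182, -0.3416, 0.0045]
eef_rot: [3.14, 0.002, 1.835]
wrist_force: [-0.8, -0.4, -0.3]
grip_width: 0.0542
t: 5.8
ee_pos: [0.4184, -0.3417, 0.0052]
eef_rot: [3.14, 0.003, 1.835]
wrist_force: [-0.0, -0.5, -0.9]
grip_width: 0.0416
t 5.8 pos [ 0.4184 -0.3417  0.0052] yaw 105.13 F [-0.  -0.5 -0.9] w 41.6
travel cm now-axes [ 0.06 -0.01 -4.49] in target axes [ 0.08 -0.02 -4.48] ang deg [ 0.12  0.16 -0.07]
```

View pics/s_g4.png

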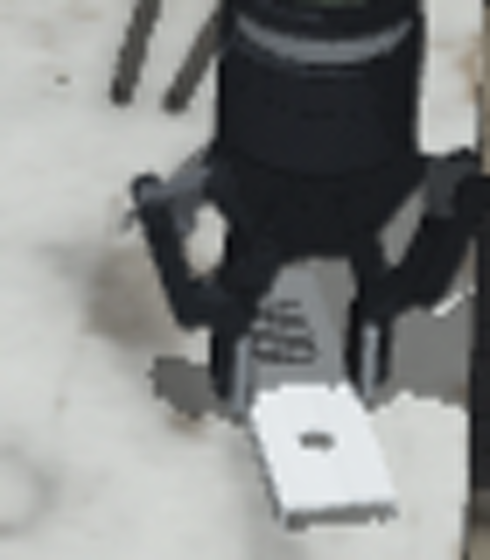

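```bash
python3 -m inch '{"gripper":[3,3,3],"travel":[[0,0,0],[0,0,-1],[0,0,-1.5]],"angular":[[0,0,0],[0,0,0],[0,0,0]]}'
python3 - <<'E'
from h import *
todo([.418,-.341,.05],105.2)
b=cam("side");crop(b,330,150,70,80,7,"s_g5.png")
E
```

```text
t: 6.22
ee_pos: [0.4175, -0.341, 0.0303]
eef_rot: [3.141, 0.0, 1.835]
wrist_force: [-0.2, -0.2, -2.2]
grip_width: 0.042
t 6.22 pos [ 0.4175 -0.341   0.0303] yaw 105.13 F [-0.2 -0.2 -2.2] w 42.0
travel cm now-axes [-0.01  0.05 -1.97] in target axes [-0.01  0.04 -1.97] ang deg [ 0.01  0.01 -0.07]
```

View pics/s_g5.png

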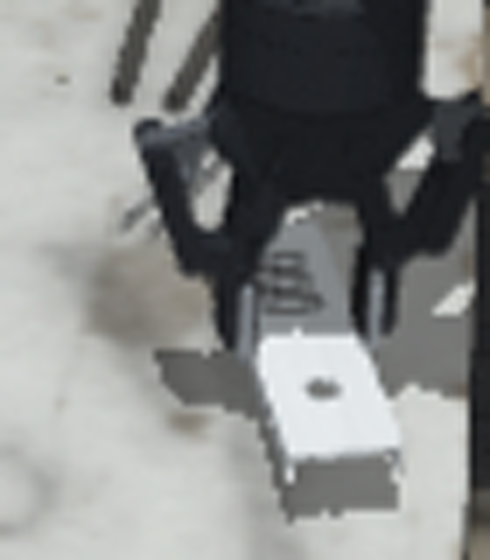

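It's held: the cover rose with the tool and the wrist shows −2 N. I'll lift clear of the tabs, then go over the box at tool yaw 101.3°.

```bash
python3 -m inch '{"gripper":[3,3,3,3],"travel":[[0,0,-3],[0,0,-3],[0,0,-3],[0,0,0]],"angular":[[0,0,0],[0,0,0],[0,0,0],[0,0,0]]}'
python3 - <<'E'
from h import *
todo([.6207,-.2328,.12],101.3)
E
```

```text
t: 6.78
ee_pos: [0.4188, -0.3421, 0.1281]
eef_rot: [3.136, 0.007, 1.835]
wrist_force: [0.3, 0.3, -1.5]
grip_width: 0.0417
t 6.78 pos [ 0.4188 -0.3421  0.1281] yaw 105.13 F [ 0.3  0.3 -1.5] w 41.7
travel cm now-axes [ 5.29 22.34  0.88] in target axes [ 6.76 21.94  0.81] ang deg [0.31 0.42 3.83]
```

```bash
python3 -m inch '{"gripper":[3,3,3,3,3,3,3],"travel":[[1,4,0],[1.1,4,0],[1.1,4,0],[1.1,4,0],[1.1,3,0],[0.5,1,0],[0,0,0]],"angular":[[0,0,2],[0,0,1.8],[0,0,0],[0,0,0],[0,0,0],[0,0,0],[0,0,0]]}'
python3 - <<'E'
from h import *
todo([.6207,-.2328,.12],101.3)
E
```

```text
t: 7.65
ee_pos: [0.6018, -0.2373, 0.1201]
eef_rot: [-3.136, 0.0, 1.765]
wrist_force: [0.5, -0.3, -1.3]
grip_width: 0.0417
t 7.65 pos [ 0.6018 -0.2373  0.1201] yaw 101.1 F [ 0.5 -0.3 -1.3] w 41.7
travel cm now-axes [0.08 1.94 0.  ] in target axes [0.07 1.95 0.01] ang deg [-0.32  0.01 -0.2 ]
```

```bash
python3 -m inch '{"gripper":[3,3,3],"travel":[[0,1.9,1],[0,0,1.5],[0,0,0]],"angular":[[0,0,0],[0,0,0],[0,0,0]]}'
python3 - <<'E'
from h import *
todo([.6207,-.2328,.08],101.3)
b=cam("side");crop(b,250,130,90,130,5,"s_p1.png");a=cam("top");crop(a,340,150,130,100,6,"t_p1.png")
E
```

```text
t: 8.02
ee_pos: [0.6187, -0.2349, 0.0921]
eef_rot: [-3.133, -0.001, 1.762]
wrist_force: [-0.2, 0.2, -1.2]
grip_width: 0.0415
t 8.03 pos [ 0.6187 -0.2349  0.0921] yaw 100.97 F [-0.2  0.2 -1.2] w 41.5
travel cm now-axes [0.17 0.25 1.21] in target axes [0.17 0.24 1.21] ang deg [-0.5  -0.06 -0.33]
```

View pics/s_p1.png

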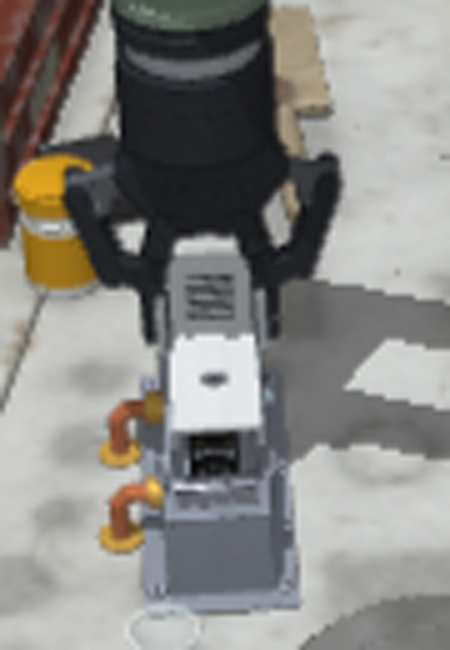

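View pics/t_p1.png

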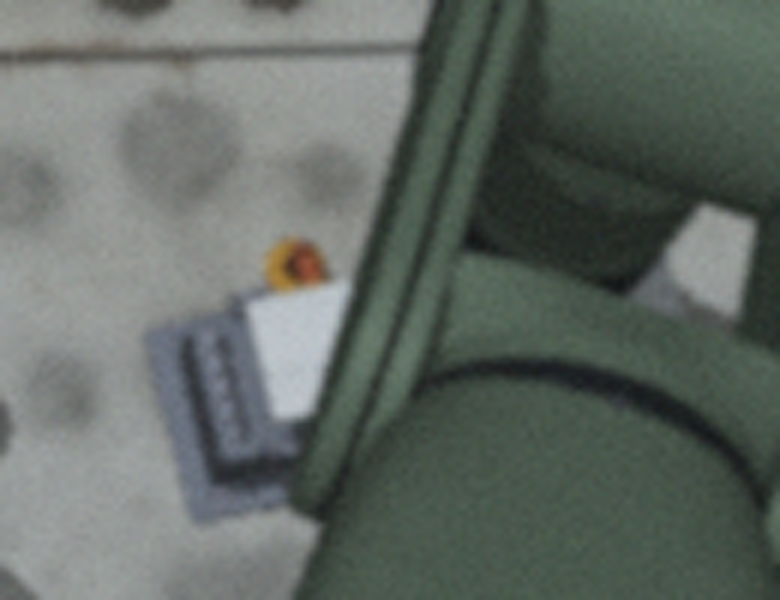

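```bash
cat > m5.py <<'E'
from h import *
import sys
def chk(hole,sc,tc):
    a=cam("top");b=cam("side");s=ctrl.sense();z=s["ee_pos"][2]+.007
    yaw=s["eef_rot"][2]-np.pi/2;u=np.array([-np.sin(yaw),np.cos(yaw),0])
    P=s["ee_pos"].copy();P[2]=z
    print("pred hole",(P+.035*u).round(4),"side hole",onz(b,hole,z).round(4))
    v=np.array([np.cos(yaw),np.sin(yaw),0])
    print("pred end corners",(P+.075*u+.022*v).round(4),(P+.075*u-.022*v).round(4));print("side",onz(b,sc,z).round(4));print("top",onz(a,tc,z).round(4))
    print("pred px side",proj(b,P+.035*u),"box end")
chk([293,205.8],[[284,216.6],[301.6,216.6]],[[381,200],[385.8,219.5]])
E
python3 m5.py
```

```text
pred hole [ 0.6137 -0.2009  0.1018] side hole [[ 0.6088 -0.1926  0.1018]]
pred end corners [ 0.6277 -0.1575  0.1018] [ 0.5845 -0.1659  0.1018]
side [[ 0.6232 -0.1479  0.1018]
 [ 0.5813 -0.1528  0.1018]]
top [[ 0.6252 -0.159   0.1018]
 [ 0.5829 -0.1672  0.1018]]
pred px side [[291.59598297 203.62255901]] box end
```

```bash
cat > m6.py <<'E'
from h import *
s=ctrl.sense();print(s["ee_pos"].round(4),np.degrees(s["eef_rot"]).round(2))
a=cam("top");b=cam("side")
for p,q in(([381,200],[284,216.6]),([385.8,219.5],[301.6,216.6])):
    print([x.round(4) for x in tri(a,p,b,q)])
# reference: box flange corners z4..5, cover hole original gave z .0095 for .012
print([x.round(4) for x in tri(a,[364.7,205],b,[278.5,251])],[x.round(4) for x in tri(a,[372.8,237.5],b,[309.5,251.5])])
crop(b,265,165,60,75,10,"s_p2.png");crop(a,360,180,60,60,10,"t_p2.png")
E
python3 m6.py
```

```text
[ 0.6204 -0.2353  0.0948] [-1.7976e+02  1.0000e-01  1.0098e+02]
[array([ 0.6267, -0.1601,  0.0921]), array([[0.0239, 0.3695]]), array([[-0.3145, -0.0714]])]
[array([ 0.5848, -0.1687,  0.0891]), array([[0.015 , 0.2853]]), array([[-0.2421, -0.0502]])]
[array([ 0.6388, -0.1323,  0.0032]), array([[-0.0268, -0.4107]]), array([[0.366 , 0.0808]])] [array([ 0.5635, -0.1485, -0.005 ]), array([[-0.0115, -0.2614]]), array([[0.2319, 0.0438]])]
```

View pics/s_p2.png

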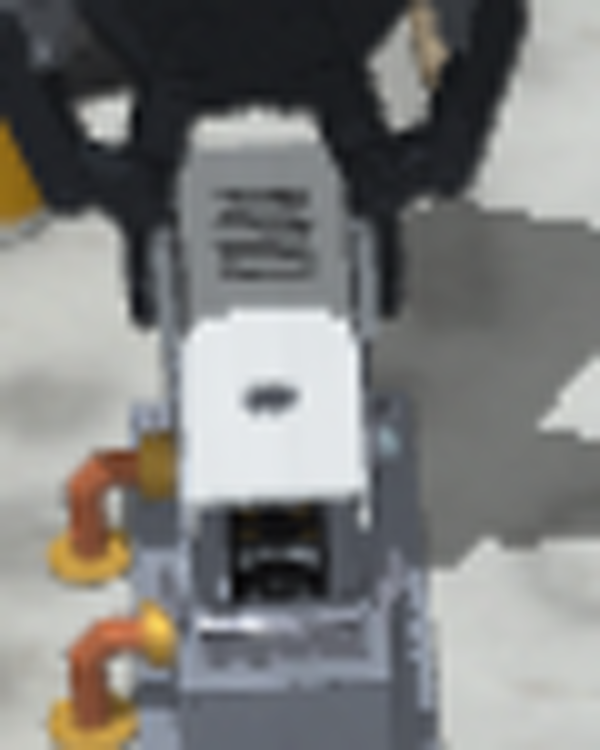

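View pics/t_p2.png

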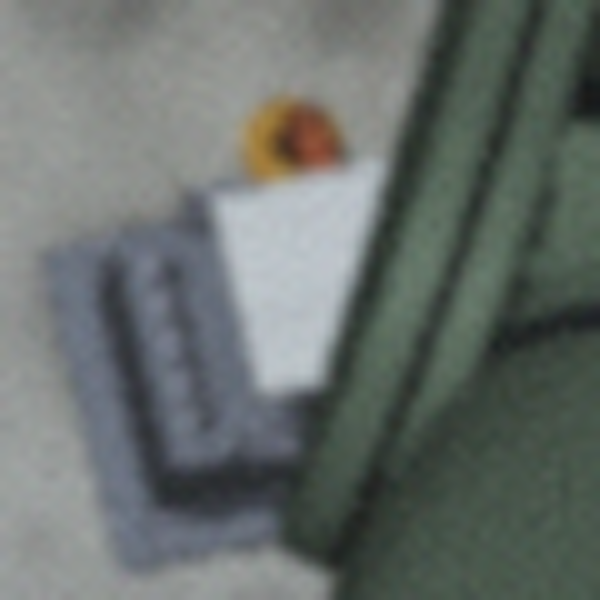

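```bash
python3 -m inch '{"gripper":[3,3,3],"travel":[[0.28,0,0.5],[0,0,0.8],[0,0,0]],"angular":[[-0.2,0,-0.3],[0,0,0],[0,0,0]]}'
python3 - <<'E'
from h import *
todo([.6208,-.2325,.061],101.3)
E
```

```text
t: 8.7
ee_pos: [0.6198, -0.2323, 0.0817]
eef_rot: [3.141, 0.002, 1.768]
wrist_force: [-0.2, 1.2, -2.1]
grip_width: 0.0417
t 8.7 pos [ 0.6198 -0.2323  0.0817] yaw 101.3 F [-0.2  1.2 -2.1] w 41.7
travel cm now-axes [-0.03  0.09  2.07] in target axes [-0.04  0.09  2.07] ang deg [0.03 0.13 0.  ]
```

```bash
python3 -m inch '{"gripper":[3,3,3],"travel":[[0,0.1,0.7],[0,0,0.5],[0,0,0]],"angular":[[0,0,0],[0,0,0],[0,0,0]]}'
python3 - <<'E'
from h import *
todo([.6208,-.2325,.061],101.3)
b=cam("side");crop(b,265,175,60,75,10,"s_p3.png")
a=cam("top");crop(a,360,180,60,60,10,"t_p3.png")
todo([.6208,-.2325,.061],101.3)
E
```

```text
t: 9.07
ee_pos: [0.6209, -0.2321, 0.0686]
eef_rot: [3.141, 0.002, 1.768]
wrist_force: [0.4, 1.0, -1.9]
grip_width: 0.042
t 9.07 pos [ 0.6209 -0.2321  0.0686] yaw 101.31 F [ 0.4  1.  -1.9] w 42.0
travel cm now-axes [-0.04 -0.01  0.76] in target axes [-0.04 -0.01  0.76] ang deg [0.01 0.12 0.01]
t 9.18 pos [ 0.6211 -0.2322  0.0691] yaw 101.31 F [ 0.   0.9 -1.5] w 41.9
travel cm now-axes [-0.02 -0.04  0.81] in target axes [-0.02 -0.04  0.81] ang deg [0.05 0.15 0.01]
```

View pics/s_p3.png

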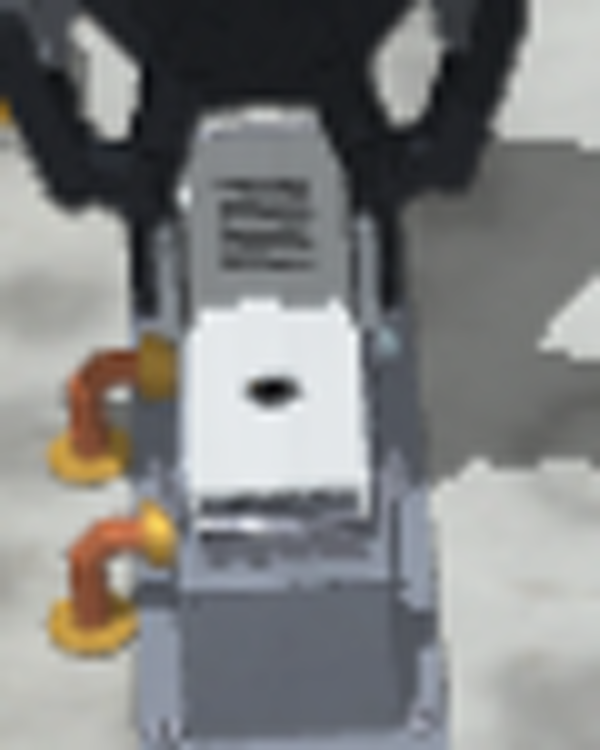

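View pics/t_p3.png

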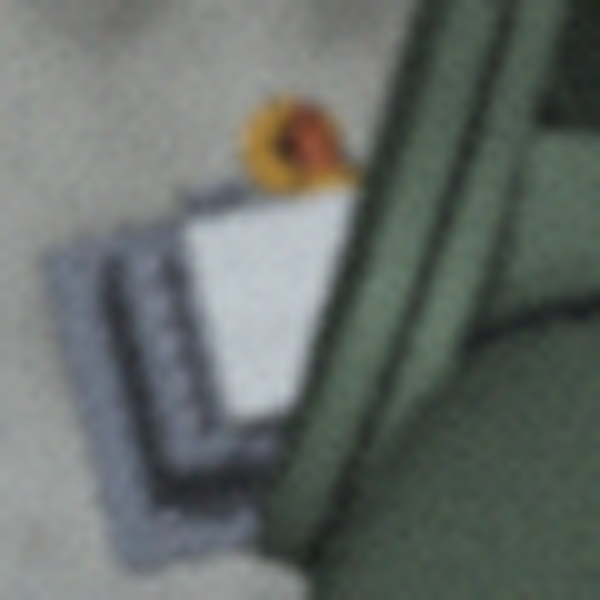

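Both views show the cover between the tabs with the hole in line with the button. I'll lower gently while watching the force.

```bash
python3 -m inch '{"gripper":[3,3,3],"travel":[[0,0,0.4],[0,0,0.3],[0,0,0]],"angular":[[0,0,0],[0,0,0],[0,0,0]]}'
python3 - <<'E'
from h import *
todo([.6208,-.2325,.061],101.3)
E
```

```text
t: 9.55
ee_pos: [0.6214, -0.2323, 0.062]
eef_rot: [3.14, 0.003, 1.768]
wrist_force: [-0.3, -0.1, -2.7]
grip_width: 0.0416
t 9.55 pos [ 0.6214 -0.2323  0.062 ] yaw 101.31 F [-0.3 -0.1 -2.7] w 41.6
travel cm now-axes [-0.01 -0.06  0.1 ] in target axes [-0.01 -0.06  0.1 ] ang deg [0.09 0.17 0.01]
```

```bash
python3 -m inch '{"gripper":[3,3],"travel":[[0,0,0.15],[0,0,0.1]],"angular":[[0,0,0],[0,0,0]]}'
python3 - <<'E'
from h import *
todo([.6208,-.2325,.061],101.3)
b=cam("side");crop(b,265,175,60,75,10,"s_p4.png")
E
```

```text
t: 9.8
ee_pos: [0.6216, -0.2325, 0.0611]
eef_rot: [3.139, 0.004, 1.768]
wrist_force: [-2.8, 0.6, 6.8]
grip_width: 0.042
t 9.8 pos [ 0.6216 -0.2325  0.0611] yaw 101.31 F [-2.8  0.6  6.8] w 42.0
travel cm now-axes [ 0.01 -0.08  0.01] in target axes [ 0.01 -0.08  0.01] ang deg [0.14 0.21 0.01]
```

View pics/s_p4.png

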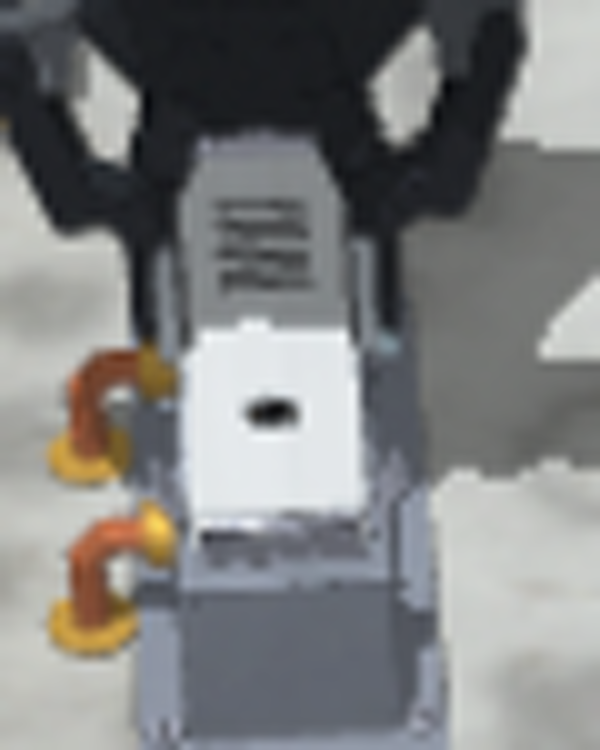

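Contact is at 0.0611, the expected seated height. I'll release.

```bash
python3 -m inch '{"gripper":[5.4,5.4,5.4,5.4],"travel":[[0,0,0],[0,0,0],[0,0,0],[0,0,0]],"angular":[[0,0,0],[0,0,0],[0,0,0],[0,0,0]]}'
python3 -m inch '{"gripper":[5.4,5.4,5.4,5.4],"travel":[[0,0,-1],[0,0,-3],[0,0,-4],[0,0,-4]],"angular":[[0,0,0],[0,0,0],[0,0,0],[0,0,0]]}'
python3 - <<'E'
from h import *
todo([.6208,-.2325,.061],101.3)
b=cam("side");crop(b,265,175,60,75,10,"s_p5.png")
E
```

```text
t: 10.35
ee_pos: [0.6223, -0.2327, 0.0613]
eef_rot: [3.138, 0.005, 1.768]
wrist_force: [-0.5, 0.2, 0.4]
grip_width: 0.054
t: 10.85
ee_pos: [0.6201, -0.2316, 0.1823]
eef_rot: [-3.139, 0.001, 1.768]
wrist_force: [0.0, -0.5, 0.1]
grip_width: 0.0543
t 10.85 pos [ 0.6201 -0.2316  0.1823] yaw 101.3 F [ 0.  -0.5  0.1] w 54.3
travel cm now-axes [-0.09  0.08 12.13] in target axes [-0.1   0.05 12.13] ang deg [-0.13  0.03  0.  ]
```

View pics/s_p5.png

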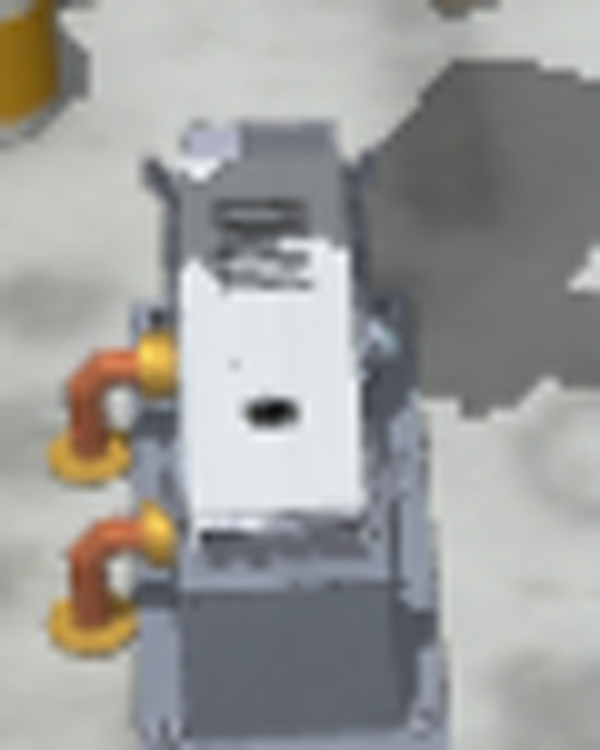

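The cover is released and its hole still sits over the button. Next I'll measure the reset pin from the averaged pictures.

```bash
cat > m7.py <<'E'
from h import *
import pickle
o=pickle.load(open("avg.pkl","rb"))
for n,(x,y,w,h) in dict(top=(195,275,60,45),side=(325,290,55,80)).items():
    k=12 if n=="top" else 7;im=cv2.resize(o[n]["img"][y:y+h,x:x+w],None,fx=k,fy=k,interpolation=cv2.INTER_CUBIC)
    im=cv2.convertScaleAbs(im,alpha=1.4 if n=="top" else 1)
    for i in range(0,w,10):cv2.putText(im,str(x+i),(i*k,8),0,.35,(0,0,255));cv2.line(im,(i*k,0),(i*k,h*k),(0,0,200),1)
    for i in range(0,h,10):cv2.putText(im,str(y+i),(0,i*k+8),0,.35,(0,0,255));cv2.line(im,(0,i*k),(w*k,i*k),(0,0,200),1)
    cv2.imwrite(f"pics/rk_{n}.png",im)
E
python3 m7.py
```

```text
(no output)
```

View pics/rk_top.png

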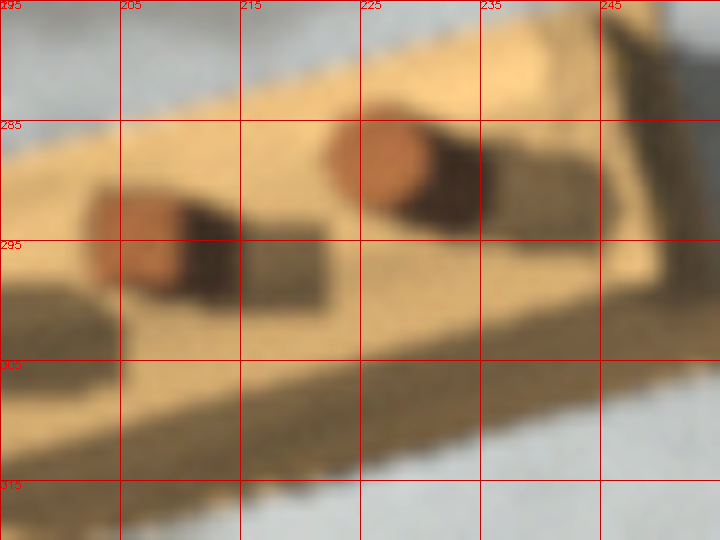

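View pics/rk_side.png

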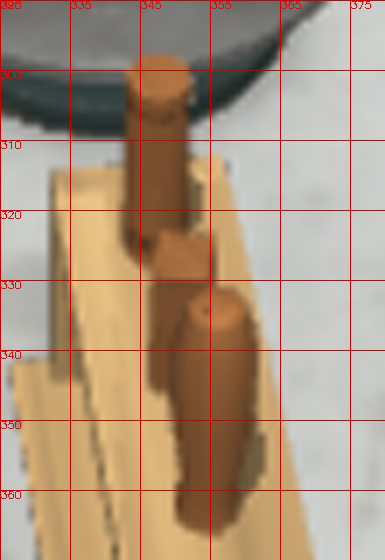

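The crop confirms it: the plain round handle at top (226,288) / side (347,300) is the far hole. The middle one has a square top (shaper) and the near one is pear-shaped (reamer).

```bash
cat > m8.py <<'E'
from h import *
import pickle
o=pickle.load(open("avg.pkl","rb"));a,b=o["top"],o["side"]
print([x.round(4) for x in tri(a,[226.1,287.6],b,[347.4,299.8])])
p=onz(a,[226.1,287.6],.16)[0];q=onz(b,[347.4,299.8],.16)[0];print("at .16 top",p.round(4),"side",q.round(4))
print("shaper top", onz(a,[206,294.2],.14).round(4), "reamer",onz(a,[165+15,215+85.5],.16).round(4))
# handle base at board in side view (z=.09): bottom of the cylinder front ~ (347,326.5)
print("rack board top back edge yaw", end=" ")
E1=onz(a,[[195,287.3],[242,275.3]],.09);d=E1[0]-E1[1];print(np.degrees(np.arctan2(d[1],d[0]))-90)
E
python3 m8.py
```

```text
[array([0.445 , 0.1576, 0.1597]), array([[0.0005, 0.0355]]), array([[-0.0364, -0.0052]])]
at .16 top [0.445  0.1576 0.16  ] side [0.4449 0.1579 0.16  ]
shaper top [[0.4346 0.201  0.14  ]] reamer [[0.4226 0.247  0.16  ]]
rack board top back edge yaw 12.8067341458474
```

```bash
python3 -m inch '{"gripper":[5,5,5,5,5,5,5,5,5],"travel":[[0,0,-4],[5,-1.1,-4],[5.2,-1.1,-1],[5.2,-1.1,0],[5.2,-1.1,0],[5.2,-1.1,0],[5.2,-1.1,0],[5,-1.1,0],[0,0,0]],"angular":[[0,0,0],[0,0,0],[0,0,0],[0,0,0],[0,0,0],[0,0,0],[0,0,0],[0,0,0],[0,0,0]]}'
python3 - <<'E'
from h import *
todo([.4455,.158,.2],103)
E
```

```text
t: 12.02
ee_pos: [0.4745, 0.1128, 0.284]
eef_rot: [3.117, 0.01, 1.766]
wrist_force: [0.1, -0.5, -0.9]
grip_width: 0.0502
t 12.03 pos [0.4745 0.1128 0.284 ] yaw 101.17 F [ 0.1 -0.5 -0.9] w 50.2
travel cm now-axes [ 5.07 -2.18  8.3 ] in target axes [ 5.05 -1.81  8.4 ] ang deg [ 1.41  0.57 -1.82]
```

```bash
python3 -m inch '{"gripper":[5,5,5,5],"travel":[[2.5,-1.1,2],[2.5,-0.9,2],[0,0,2],[0,0,0]],"angular":[[1.4,0.6,-1.8],[0,0,0],[0,0,0],[0,0,0]]}'
python3 - <<'E'
from h import *
todo([.4455,.158,.18],103)
cs=[cam("top") for _ in range(6)];a=cs[0];a["img"]=np.mean([c["img"].astype(float) for c in cs],0).clip(0,255).astype(np.uint8)
crop(a,360,180,100,62,8,"t_c1.png");crop(a,170,200,110,120,5,"t_r2.png")
b=cam("side");crop(b,300,230,100,140,4,"s_r2.png")
import pickle;pickle.dump(a,open("topc.pkl","wb"))
x,y,w,h=360,180,100,62
m=(a["img"][y:y+h,x:x+w].min(2)>150).astype(np.uint8);c,hi=cv2.findContours(m,cv2.RETR_CCOMP,cv2.CHAIN_APPROX_NONE)
k=max(c,key=cv2.contourArea)+[x,y];r=cv2.boxPoints(cv2.minAreaRect(k));p=onz(a,r,.068);print(p.round(4),p.mean(0).round(4))
for q in c:
    if 3<cv2.contourArea(q)<100:
        M=cv2.moments(q);print(cv2.contourArea(q),onz(a,[x+M["m10"]/M["m00"],y+M["m01"]/M["m00"]],.068).round(4))
E
```

```text
t: 12.52
ee_pos: [0.4468, 0.1566, 0.2244]
eef_rot: [3.136, 0.001, 1.797]
wrist_force: [0.1, -0.0, 0.3]
grip_width: 0.05
t 12.53 pos [0.4468 0.1566 0.2244] yaw 102.97 F [ 0.1 -0.   0.3] w 50.0
travel cm now-axes [ 0.17 -0.12  4.44] in target axes [ 0.16 -0.1   4.44] ang deg [ 0.34  0.08 -0.03]
[[ 0.6272 -0.1566  0.068 ]
 [ 0.6575 -0.3028  0.068 ]
 [ 0.6152 -0.3096  0.068 ]
 [ 0.5852 -0.1642  0.068 ]] [ 0.6213 -0.2333  0.068 ]
16.0 [[ 0.5569 -0.2117  0.068 ]]
90.5 [[ 0.5522 -0.3175  0.068 ]]
52.5 [[ 0.6139 -0.1988  0.068 ]]
```

View pics/t_c1.png

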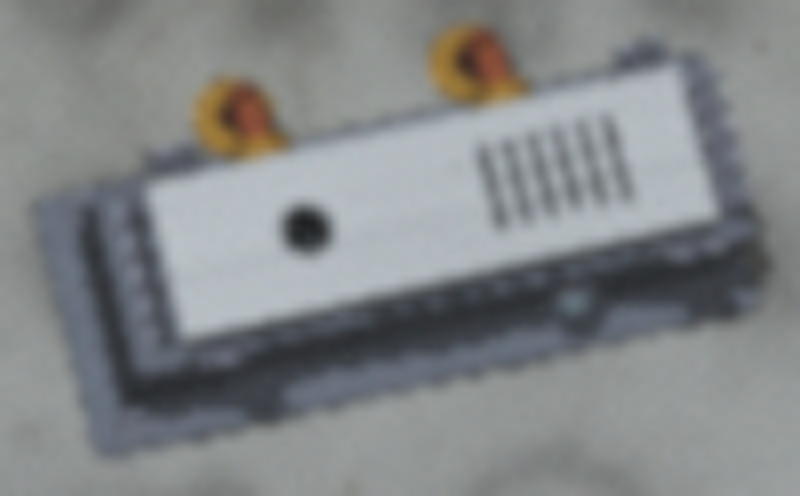

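View pics/s_r2.png

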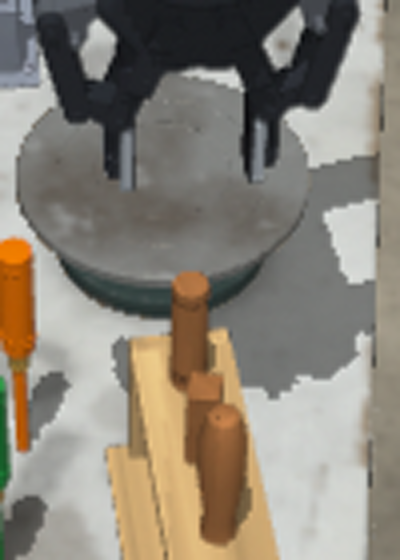

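The cover is seated flat: its centre measures (0.6213,-0.2333) and its hole (0.6139,-0.1988) at z=0.068, in agreement with the release pose. Now down over the pin handle.

```bash
python3 -m inch '{"gripper":[5,5,5,5],"travel":[[0.2,-0.1,2],[0,0,2],[0,0,1],[0,0,0]],"angular":[[0.3,0,0],[0,0,0],[0,0,0],[0,0,0]]}'
python3 - <<'E'
from h import *
todo([.4455,.158,.108],103)
b=cam("side");crop(b,310,250,80,110,5,"s_r3.png")
E
```

```text
t: 13.38
ee_pos: [0.4482, 0.1591, 0.1766]
eef_rot: [3.133, 0.0, 1.796]
wrist_force: [-0.4, -0.1, -0.4]
grip_width: 0.0498
t 13.38 pos [0.4482 0.1591 0.1766] yaw 102.92 F [-0.4 -0.1 -0.4] w 49.8
travel cm now-axes [-0.05 -0.35  6.86] in target axes [-0.05 -0.29  6.86] ang deg [ 0.51  0.01 -0.08]
```

View pics/s_r3.png

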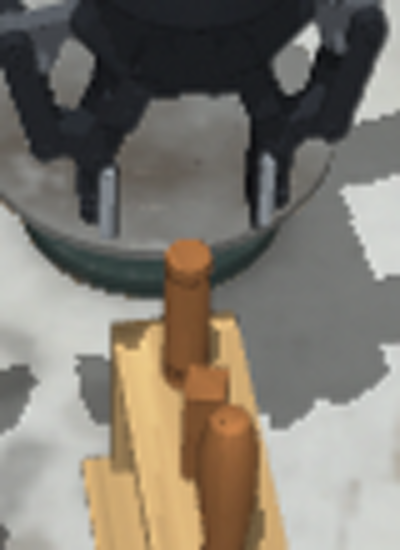

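```bash
python3 -m inch '{"gripper":[5,5,5,5,5],"travel":[[0,-0.3,0.5],[0,0,2],[0,0,2],[0,0,1.8],[0,0,0]],"angular":[[0.5,0,0],[0,0,0],[0,0,0],[0,0,0],[0,0,0]]}'
python3 - <<'E'
from h import *
todo([.4455,.158,.108],103)
b=cam("side");crop(b,310,250,80,110,5,"s_r4.png")
E
```

```text
t: 14.05
ee_pos: [0.4476, 0.1592, 0.115]
eef_rot: [3.135, -0.001, 1.796]
wrist_force: [0.1, -0.4, 1.0]
grip_width: 0.0501
t 14.05 pos [0.4476 0.1592 0.115 ] yaw 102.91 F [ 0.1 -0.4  1. ] w 50.1
travel cm now-axes [-0.07 -0.23  0.7 ] in target axes [-0.07 -0.23  0.7 ] ang deg [ 0.38 -0.03 -0.09]
```

View pics/s_r4.png

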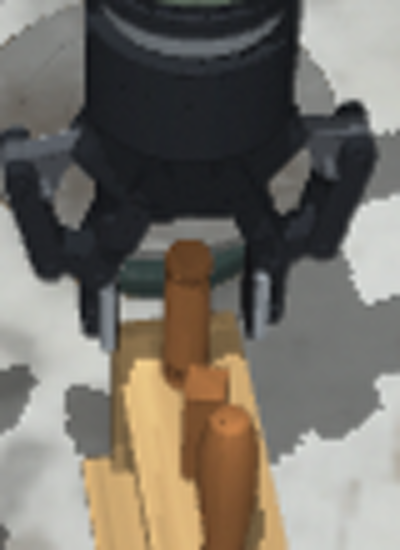

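```bash
python3 -m inch '{"gripper":[5,5,5],"travel":[[0,-0.2,0.4],[0,0,0.2],[0,0,0]],"angular":[[0.4,0,0],[0,0,0],[0,0,0]]}'
python3 -m inch '{"gripper":[3,1,1,1,1,1],"travel":[[0,0,0],[0,0,0],[0,0,0],[0,0,0],[0,0,0],[0,0,0]],"angular":[[0,0,0],[0,0,0],[0,0,0],[0,0,0],[0,0,0],[0,0,0]]}'
python3 - <<'E'
from h import *
todo([.4455,.158,.108],103)
b=cam("side");crop(b,310,250,80,110,5,"s_r5.png")
E
```

```text
t: 14.48
ee_pos: [0.4476, 0.1594, 0.1114]
eef_rot: [3.136, -0.001, 1.796]
wrist_force: [-0.8, -0.3, -0.8]
grip_width: 0.0503
t: 15.22
ee_pos: [0.4468, 0.1592, 0.1118]
eef_rot: [3.138, -0.001, 1.796]
wrist_force: [-1.0, -0.0, 0.8]
grip_width: 0.0166
t 15.22 pos [0.4468 0.1592 0.1118] yaw 102.91 F [-1.  -0.   0.8] w 16.6
travel cm now-axes [-0.09 -0.15  0.38] in target axes [-0.09 -0.15  0.38] ang deg [ 0.21 -0.06 -0.09]
```

View pics/s_r5.png

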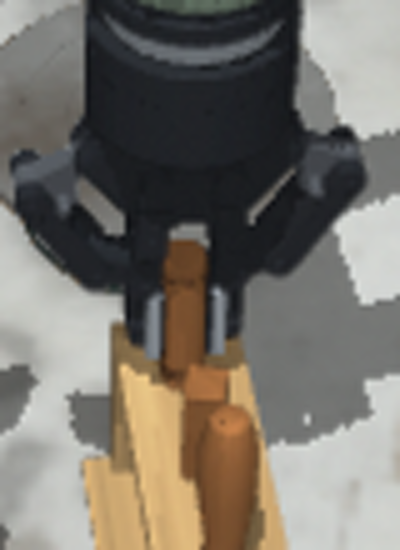

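Gripped at 16.6 mm, which fits the 18 mm handle with the same pad offset as on the cover. I'll lift straight up.

```bash
python3 -m inch '{"gripper":[1,1,1,1,1,1,1],"travel":[[0,0,-1.5],[0,0,-2],[0,0,-2.5],[0,0,-2.5],[0,0,-3],[0,0,-3],[0,0,0]],"angular":[[0,0,0],[0,0,0],[0,0,0],[0,0,0],[0,0,0],[0,0,0],[0,0,0]]}'
python3 - <<'E'
from h import *
todo([.4468,.1592,.25],102.9)
b=cam("side");crop(b,290,170,110,170,3.5,"s_r6.png")
E
```

```text
t: 16.15
ee_pos: [0.4472, 0.159, 0.2598]
eef_rot: [3.137, -0.001, 1.796]
wrist_force: [0.3, -0.4, -1.0]
grip_width: 0.0165
t 16.15 pos [0.4472 0.159  0.2598] yaw 102.91 F [ 0.3 -0.4 -1. ] w 16.5
travel cm now-axes [ 0.02 -0.04  0.98] in target axes [ 0.02 -0.03  0.98] ang deg [ 0.26 -0.05  0.01]
```

View pics/s_r6.png

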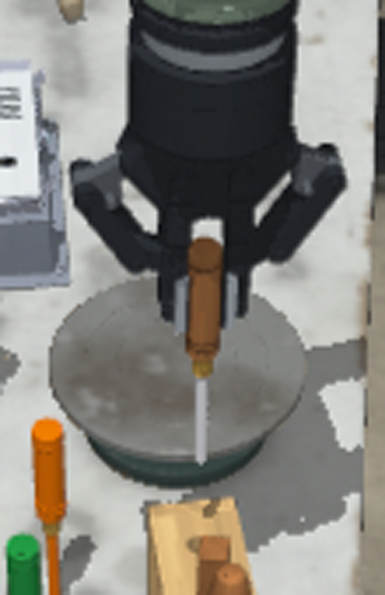

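```bash
cat > m9.py <<'E'
from h import *
b=cam("side");s=ctrl.sense();p=s["ee_pos"];R=Ro.from_euler("xyz",s["eef_rot"])
print("pred tip",proj(b,p+R.apply([0,0,.1038])).round(1),"handle top",proj(b,p+R.apply([0,0,-.0482])).round(1),"ferrule/shank joint",proj(b,p+R.apply([0,0,.1038-.068])).round(1))
x,y,w,h=int(proj(b,p)[0][0])-35,int(proj(b,p)[0][1])-40,70,110
crop(b,x,y,w,h,5,"s_pin_%d.png"%int(s["t"]*100));print(x,y,int(s["t"]*100),p)
a=cam("top");crop(a,180,220,130,110,5,"t_pin_%d.png"%int(s["t"]*100))
E
python3 m9.py; ls pics/*pin_*
```

```text
pred tip [[347.  302.4]] handle top [[348.9 241.1]] ferrule/shank joint [[347.8 276.5]]
313 221 1625 [0.44554735 0.15852801 0.25723905]
pics/s_pin_1625.png
pics/t_pin_1625.png
```

View pics/s_pin_1625.png

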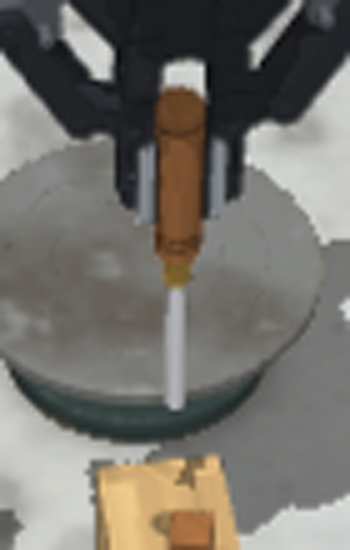

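View pics/t_pin_1625.png

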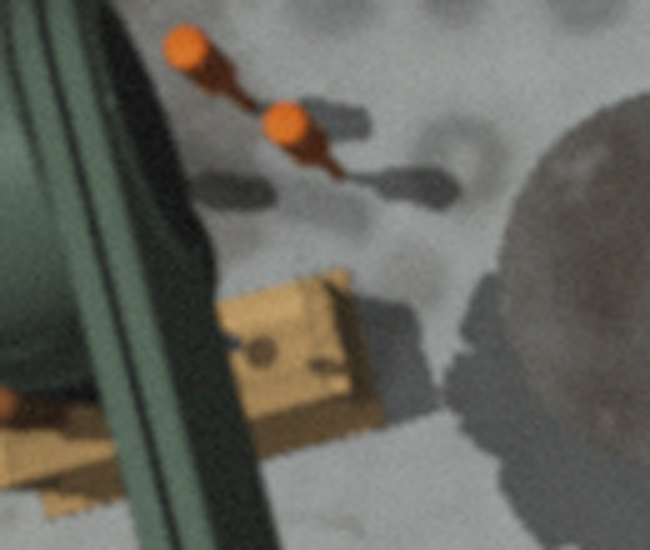

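The pin is clear of the rack and hangs vertical: the tip is at (348,302.6) against a predicted (347,302.4). I'll carry it over to the hole.

```bash
python3 -m inch '{"gripper":[1,1,1,1,1,1,1,1,1],"travel":[[-3,0.6,0],[-5,1.1,0],[-5,1.1,0],[-5,1.1,0],[-5,1.1,0],[-5,1.1,0],[-5,1.1,0],[-3,0.6,0],[0,0,0]],"angular":[[0,0,0],[0,0,0],[0,0,0],[0,0,0],[0,0,0],[0,0,0],[0,0,0],[0,0,0],[0,0,0]]}'
python3 - <<'E'
from h import *
todo([.6145,-.1984,.22],102.9)
E
```

```text
t: 17.42
ee_pos: [0.6014, -0.1846, 0.2373]
eef_rot: [-3.114, -0.011, 1.798]
wrist_force: [-0.5, 0.5, -1.8]
grip_width: 0.0164
t 17.43 pos [ 0.6014 -0.1846  0.2373] yaw 103.05 F [-0.5  0.5 -1.8] w 16.4
travel cm now-axes [-1.66  1.01  1.68] in target axes [-1.64  0.96  1.73] ang deg [-1.58 -0.6   0.15]
```

```bash
python3 -m inch '{"gripper":[1,1,1,1],"travel":[[-1.2,0.6,0],[-0.4,0.3,0.5],[0,0,0],[0,0,0]],"angular":[[-1.6,-0.6,0],[0,0,0],[0,0,0],[0,0,0]]}'
python3 - <<'E'
from h import *
todo([.6145,-.1984,.20],102.9)
E
```

```text
t: 17.92
ee_pos: [0.6131, -0.196, 0.2297]
eef_rot: [-3.14, -0.003, 1.801]
wrist_force: [-0.1, -0.5, -0.6]
grip_width: 0.0167
t 17.93 pos [ 0.6131 -0.196   0.2297] yaw 103.19 F [-0.1 -0.5 -0.6] w 16.7
travel cm now-axes [-0.27  0.08  2.97] in target axes [-0.26  0.08  2.97] ang deg [-0.07 -0.15  0.29]
```

```bash
python3 -m inch '{"gripper":[1,1,1,1],"travel":[[-0.25,0.1,1],[0,0,1.5],[0,0,0.8],[0,0,0]],"angular":[[0,0,0],[0,0,0],[0,0,0],[0,0,0]]}'
python3 - <<'E'
from h import *
todo([.6145,-.1984,.19],102.9)
b=cam("side");crop(b,250,120,90,130,5,"s_q1.png");a=cam("top");crop(a,360,170,110,80,7,"t_q1.png")
s=ctrl.sense();p=s["ee_pos"];R=Ro.from_euler("xyz",s["eef_rot"])
for c in(a,b):print(proj(c,p+R.apply([0,0,.1038])).round(2),"hole",proj(c,[.6145,-.1984,.068]).round(2))
E
```

```text
t: 18.42
ee_pos: [0.6142, -0.1972, 0.194]
eef_rot: [-3.139, -0.003, 1.802]
wrist_force: [-1.1, -0.3, -0.4]
grip_width: 0.0166
t 18.43 pos [ 0.6142 -0.1972  0.194 ] yaw 103.25 F [-1.1 -0.3 -0.4] w 16.6
travel cm now-axes [-0.12  0.01  0.4 ] in target axes [-0.12  0.01  0.4 ] ang deg [-0.13 -0.19  0.35]
[[398.61 205.53]] hole [[397.71 207.92]]
[[291.2  207.95]] hole [[291.72 215.03]]
```

View pics/s_q1.png

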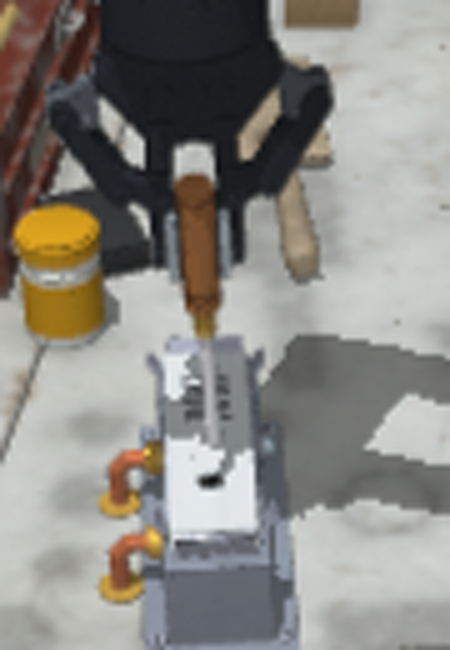

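View pics/t_q1.png

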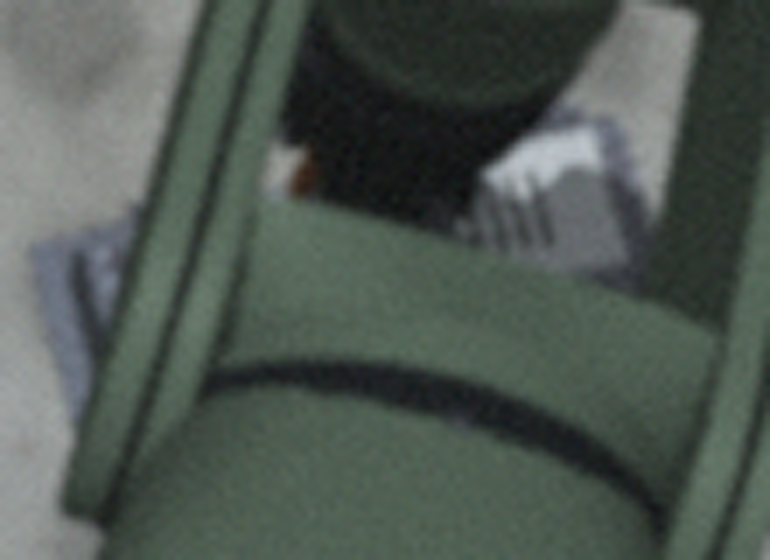

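```bash
cat > m10.py <<'E'
from h import *
s=ctrl.sense();p=s["ee_pos"];R=Ro.from_euler("xyz",s["eef_rot"])
bs=[cam("side") for _ in range(3)];b=bs[0];b["img"]=np.mean([c["img"].astype(float) for c in bs],0).astype(np.uint8)
print("tip",proj(b,p+R.apply([0,0,.1038])).round(2),"joint",proj(b,p+R.apply([0,0,.0358])).round(2),"htop",proj(b,p+R.apply([0,0,-.0482])).round(2),"hole",proj(b,[.6145,-.1984,.068]).round(2),p.round(4))
x,y,w,h=268,150,50,75;k=8
im=cv2.resize(b["img"][y:y+h,x:x+w],None,fx=k,fy=k,interpolation=cv2.INTER_CUBIC)
for i in range(0,w,10):cv2.putText(im,str(x+i),(i*k+4,8),0,.35,(0,0,255));cv2.line(im,(i*k+4,0),(i*k+4,h*k),(0,0,200),1)
for i in range(0,h,10):cv2.putText(im,str(y+i),(0,i*k+4),0,.35,(0,0,255));cv2.line(im,(0,i*k+4),(w*k,i*k+4),(0,0,200),1)
cv2.imwrite("pics/s_z%d.png"%(s["t"]*100),im);print("pics/s_z%d.png"%(s["t"]*100))
E
python3 m10.py
```

```text
tip [[291.2  207.95]] joint [[289.89 185.25]] htop [[288.13 154.94]] hole [[291.72 215.03]] [ 0.6147 -0.1974  0.195 ]
pics/s_z1852.png
```

View pics/s_z1852.png

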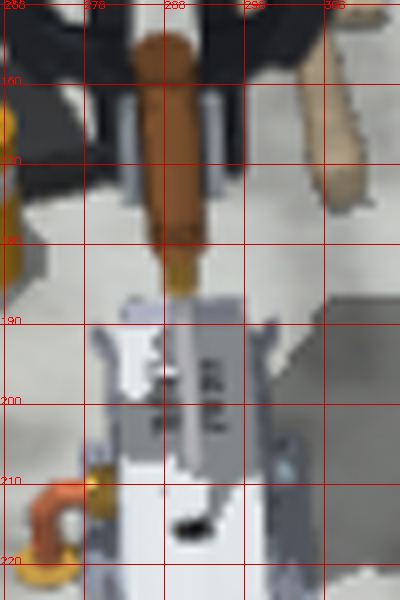

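```bash
python3 -m inch '{"gripper":[1,1,1,1],"travel":[[-0.1,0.15,0.8],[0,0,0.8],[0,0,0.2],[0,0,0]],"angular":[[0,0,0],[0,0,0],[0,0,0],[0,0,0]]}'
python3 m10.py; python3 -c "
from h import *
todo([.6162,-.1984,.18],102.9)"
```

```text
t: 19.18
ee_pos: [0.6169, -0.1983, 0.1767]
eef_rot: [3.141, -0.001, 1.802]
wrist_force: [0.6, -0.2, -0.8]
grip_width: 0.0165
tip [[290.65 213.5 ]] joint [[289.38 191.23]] htop [[287.68 161.51]] hole [[291.72 215.03]] [ 0.6169 -0.1983  0.1767]
pics/s_z1917.png
t 19.32 pos [ 0.617  -0.1983  0.1772] yaw 103.24 F [0.7 0.1 0.2] w 16.9
travel cm now-axes [ 0.01 -0.08 -0.28] in target axes [ 0.01 -0.08 -0.28] ang deg [ 0.09 -0.06  0.34]
```

View pics/s_z1917.png

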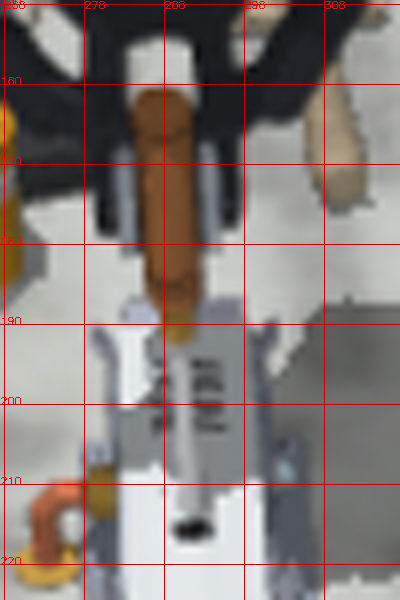

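The tip (291.4,214) lines up with the hole (291.5,215.5). I'll insert slowly while watching the force.

```bash
python3 -m inch '{"gripper":[1,1,1,1],"travel":[[0,0,0.5],[0,0,0.5],[0,0,0.5],[0,0,0]],"angular":[[0,0,0],[0,0,0],[0,0,0],[0,0,0]]}'
python3 m10.py; python3 -c "
from h import *
todo([.6165,-.1984,.14],102.9)"
```

```text
t: 19.82
ee_pos: [0.6171, -0.1983, 0.1612]
eef_rot: [3.14, -0.001, 1.802]
wrist_force: [-0.2, -0.6, -0.2]
grip_width: 0.0168
tip [[290.83 218.33]] joint [[289.59 196.4 ]] htop [[287.95 167.16]] hole [[291.72 215.03]] [ 0.6171 -0.1983  0.1612]
pics/s_z1982.png
t 19.98 pos [ 0.6175 -0.1984  0.162 ] yaw 103.25 F [-0.3 -0.7 -0.8] w 16.5
travel cm now-axes [ 0.03 -0.1   2.2 ] in target axes [ 0.03 -0.09  2.2 ] ang deg [ 0.17 -0.01  0.35]
```

View pics/s_z1982.png

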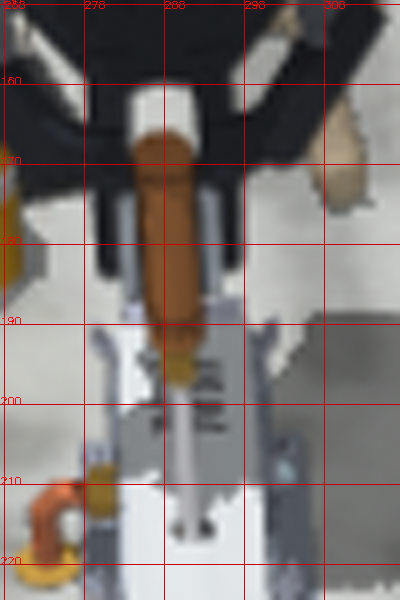

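The shank is inside the hole with clearance on both sides and no force. On down toward the button.

```bash
python3 -m inch '{"gripper":[1,1,1,1],"travel":[[0,-0.1,0.5],[0,0,0.5],[0,0,0.3],[0,0,0]],"angular":[[0,0,0],[0,0,0],[0,0,0],[0,0,0]]}'
python3 -c "
from h import *
todo([.6165,-.1984,.14],102.9)"
```

```text
t: 20.48
ee_pos: [0.6165, -0.1987, 0.1482]
eef_rot: [3.138, -0.0, 1.802]
wrist_force: [0.7, 0.1, -0.8]
grip_width: 0.0167
t 20.48 pos [ 0.6165 -0.1987  0.1482] yaw 103.25 F [ 0.7  0.1 -0.8] w 16.7
travel cm now-axes [0.03 0.01 0.82] in target axes [0.03 0.01 0.82] ang deg [ 0.18 -0.    0.35]
```

```bash
python3 -m inch '{"gripper":[1,1,1,1],"travel":[[0,0,0.2],[0,0,0.2],[0,0,0.2],[0,0,0]],"angular":[[0,0,0],[0,0,0],[0,0,0],[0,0,0]]}'
python3 -c "
from h import *
todo([.6165,-.1984,.138],102.9)"
```

```text
t: 20.98
ee_pos: [0.6168, -0.1989, 0.1426]
eef_rot: [3.138, 0.001, 1.802]
wrist_force: [0.3, -0.2, 1.8]
grip_width: 0.0167
t 20.98 pos [ 0.6168 -0.1989  0.1426] yaw 103.25 F [ 0.3 -0.2  1.8] w 16.7
travel cm now-axes [ 0.05 -0.02  0.46] in target axes [ 0.05 -0.02  0.46] ang deg [0.23 0.04 0.35]
```

Contact with the button at 0.1426, where 0.1438 was expected. I'll press in small steps.

```bash
for i in 1 2; do python3 -m inch '{"gripper":[1,1],"travel":[[0,0,0.2],[0,0,0.1]],"angular":[[0,0,0],[0,0,0]]}'; done
```

```text
t: 21.22
ee_pos: [0.6168, -0.1989, 0.1403]
eef_rot: [3.137, 0.001, 1.802]
wrist_force: [-0.5, -0.7, 3.2]
grip_width: 0.0168
t: 21.48
ee_pos: [0.6168, -0.1989, 0.1377]
eef_rot: [3.137, 0.001, 1.802]
wrist_force: [-1.3, 1.1, 4.0]
grip_width: 0.0166
```

```bash
for i in 1 2; do python3 -m inch '{"gripper":[1,1],"travel":[[0,0,0.1],[0,0,0.1]],"angular":[[0,0,0],[0,0,0]]}'; done
```

```text
t: 21.72
ee_pos: [0.617, -0.1991, 0.137]
eef_rot: [3.136, 0.002, 1.802]
wrist_force: [-1.9, 1.3, 9.1]
grip_width: 0.017
t: 21.98
ee_pos: [0.617, -0.1991, 0.137]
eef_rot: [3.135, 0.003, 1.802]
wrist_force: [-2.3, 0.6, 8.4]
grip_width: 0.0166
```

Bottomed at 0.137 with about 9 N, since the position no longer changes. I'll hold with a slight push for 2.5 s.

```bash
python3 -m inch '{"gripper":[1,1,1,1,1,1,1,1,1,1],"travel":[[0,0,0.1],[0,0,0.1],[0,0,0.1],[0,0,0.1],[0,0,0.1],[0,0,0.1],[0,0,0.1],[0,0,0.1],[0,0,0.1],[0,0,0.1]],"angular":[[0,0,0],[0,0,0],[0,0,0],[0,0,0],[0,0,0],[0,0,0],[0,0,0],[0,0,0],[0,0,0],[0,0,0]]}'
python3 m10.py
```

```text
t: 23.22
ee_pos: [0.6166, -0.1989, 0.137]
eef_rot: [3.132, 0.005, 1.802]
wrist_force: [-1.0, 1.0, 7.6]
grip_width: 0.0168
tip [[291.16 225.52]] joint [[290.18 204.19]] htop [[288.88 175.77]] hole [[291.72 215.03]] [ 0.6166 -0.1989  0.137 ]
pics/s_z2322.png
```

```bash
python3 -m inch '{"gripper":[1,1,1,1,1,1,1,1,1,1],"travel":[[0,0,0.1],[0,0,0.1],[0,0,0.1],[0,0,0.1],[0,0,0.1],[0,0,0.1],[0,0,0.1],[0,0,0.1],[0,0,0.1],[0,0,0.1]],"angular":[[0,0,0],[0,0,0],[0,0,0],[0,0,0],[0,0,0],[0,0,0],[0,0,0],[0,0,0],[0,0,0],[0,0,0]]}'; ls -t pics|head -1
```

```text
t: 24.62
ee_pos: [0.6161, -0.1988, 0.137]
eef_rot: [3.128, 0.007, 1.802]
wrist_force: [-2.1, 0.5, 7.7]
grip_width: 0.0168
s_z2322.png
```

View pics/s_z2322.png

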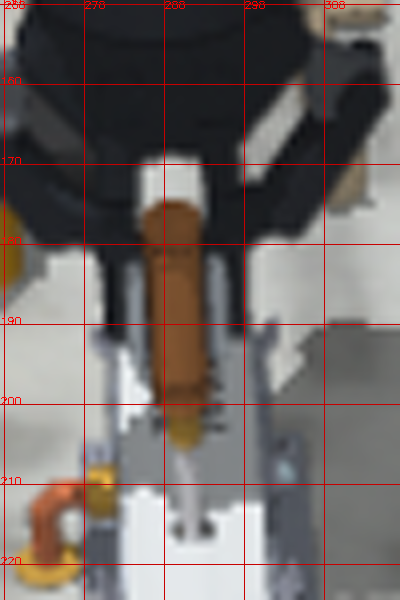

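The pin passes through the hole. Its tip sits at z≈0.033 (button bottom 0.034) with no slip, and it has been held down since t≈21.7. One more short push, then I'll hand in.

```bash
python3 -m inch '{"gripper":[1,1,1,1],"travel":[[0,0,0.1],[0,0,0.1],[0,0,0.1],[0,0,0.1]],"angular":[[-0.3,0,0],[0,0,0],[0,0,0],[0,0,0]]}'
python3 - <<'E'
from h import *
todo([.6165,-.1984,.137],102.9)
print(ctrl.finish_job())
E
```

```text
t: 25.12
ee_pos: [0.6157, -0.1989, 0.137]
eef_rot: [3.122, 0.008, 1.802]
wrist_force: [-2.1, 0.9, 8.5]
grip_width: 0.0163
t 25.12 pos [ 0.6157 -0.1989  0.137 ] yaw 103.27 F [-2.1  0.9  8.5] w 16.3
travel cm now-axes [0.03 0.09 0.  ] in target axes [ 0.03  0.09 -0.  ] ang deg [1.12 0.48 0.38]
the job is handed in; nothing more can be done
None
```

I laid the cover across the two end posts and let go of it. I then took the reset pin (plain round handle, rack's far hole) out by its handle and pressed the button down through the cover's hole. I handed in at t ≈ 25 s, still holding the pin with the button down. The hand-in gives no verdict, so what follows are my own measurements.

- **Cover:** After release it lay flat between the tabs. From the top camera its centre measured (0.621, −0.233) and its hole (0.614, −0.199), within about 2 mm of where the box measurements put them. It met the seats at the expected height.
- **Pin and button:** Button contact came at about TCP z 0.143 and it bottomed at 0.137, so about 6 mm of travel. I held it there from t ≈ 21.7 to 25.1 s at 8–9 N on the wrist. The pin showed no slip in the grip and leaned only slightly, about 1°.
- **Disagreements:**
  - The two cameras differed by about 2–3 mm, and I took that into account.
  - The gripper reads about 2 mm narrower than the true widths.
  - While the pin was over the hole the arm hid it from the top camera, so the final line-up rests on the side camera and the force readings.
- **Other tools and glass:** I kept the arm clear of them and saw no contact, but I did not take a final picture to confirm they had not moved.

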